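Press the cover onto a sample cassette

TASK

Draw the sample cassette out of the slot reader and slide it square and fully home in the hand press, tray under the ram and tab sticking out of the mouth. Then pull the red-handled lever all the way down so that the press pushes the orange cover into the tray, and ease the lever slowly back up to its rest, never letting it snap back. Leave the cassette in the press and do not disturb the bottle, the beaker or the jar.

Things in the scene. Friction and masses are not known exactly. Their poses are not given: they have to be found in the camera images.
- cassette: Loose sample cassette, 0.23 kg, lying flat: pale grey open tray 110 mm long (x), 56 mm wide (y), rim 20 mm high; at its -x end a blue tab 22 mm wide (y), z 2 to 22 mm, from x = -52 to -126 mm. Origin: centre of the tray's underside; z up. At the start the tab and the last 10 mm or so of the tray are under the reader's roof.
- cover (a joint): How far the orange cover (98 x 44 mm) is pushed into the cassette's tray, m: 0 = standing 8 mm proud of the rim (its top 28 mm above the cassette's underside), 0.008 = flush. It is stiff (about 10 N) and stays where it is pushed.
- reader: Fixed white slot reader: local x -45 to 75 mm, 120 mm wide, 52 mm high, with a tunnel 96 mm wide and 40 mm high, open only at its local -x face. Origin: on the bench, on the tunnel's centre line, 45 mm inside the mouth. At the start the cassette lies in it along local x, tab inside, the middle of its tray about 90 mm from the origin on the -x side.
- press: Fixed hand press. Origin: on the bench under the ram, where a fully seated cassette's origin lies (same x axis); local -x points out of the mouth. Blue guide rails 18 mm high, 64 mm apart, local x -57 to 65, flared out to -78 mm; back stop at x = 57. Pale head: 140 mm wide, x -40 to 125, z 90 to 195 mm; ram plate (88 x 40) under it, at z = 50 at rest. Column behind. Lever on the local -y side.
- lever_pivot (a point): Point on the lever's hinge axis (parallel to the press's local y), in the plane of the lever_grip point: press-local (20, -145, 165) mm.
- lever_grip (a point): Centre of the round red handle of the press lever: 26 mm thick, 90 mm long along the press's local y (y -96 to -186 mm), 170 mm from the hinge axis; the sleeve spins freely on its pin. The steel arm runs to the hinge in the plane y = -85 mm. At rest the handle is 139 mm from the hinge towards the mouth and 97 mm above it.
- lever (a joint): Lever angle, rad: 0 = at rest (arm rising 35 degrees above level towards the mouth), 1.0 = pulled fully down (arm 22 degrees below level). A spring returns it (about 4 N at the handle at rest, 13 N at the end). It drives the ram down by 30.8 mm per rad.
- bottle: Loose amber bottle, 56 mm in diameter, 130 mm high, standing; origin: centre of its underside. Not to be disturbed.
- beaker: Loose clear beaker, 64 mm in diameter at the rim, 85 mm high, standing; origin: centre of its underside. Not to be disturbed.
- jar: Loose white jar with a blue cap, 62 mm in diameter, 85 mm high, standing; origin: centre of its underside. Not to be disturbed.
There are look-alikes about, which are no part of the job. Of the things that look like the cassette, take the one that is nearest to the robot's base at the start.

How it is judged:
On the way, in this order (a step that is already met when the one before it is completed fails the run):
1. the cassette is seated in the press with its cover still up (x of cassette in the frame of press between -0.008 and 0.008 m and y of cassette in the frame of press between -0.007 and 0.007 m and angle between the x axis of cassette and the x axis of press, either way round below 0.12 rad and height (world z) of cassette below 0.004 m and value of joint cover below 0.002 m), for 0.2 s.
2. the lever is pulled fully down and the ram has pushed the cover home (value of joint lever above 0.9 rad and value of joint cover above 0.0055 m), for 0.1 s.
3. the lever is back at rest (value of joint lever below 0.06 rad), for 0.2 s.
At the end, for the whole second after the job is handed in: The cassette lies flat and still in the press, its origin within 10 mm along and 8 mm across of the press's origin, square to within 0.12 rad, tab outwards; the cover is within 2.5 mm of flush; the lever is back within 0.06 rad of rest; bottle, beaker and jar stand where they were (x of cassette in the frame of press between -0.01 and 0.01 m and y of cassette in the frame of press between -0.008 and 0.008 m and angle between the x axis of cassette and the x axis of press, either way round below 0.12 rad and height (world z) of cassette below 0.004 m and angle between cassette's own z axis and vertical below 0.1 rad and value of joint cover above 0.0055 m and value of joint lever below 0.06 rad and linear speed of cassette below 0.02 m/s); the robot touches nothing.
It fails at once if the lever snaps back (returns faster than 1.6 rad/s) (velocity of joint lever below -1.6 rad/s).
It fails at once if the cassette is tipped more than about 45 degrees (angle between cassette's own z axis and vertical above 0.8 rad).
It fails at once if the bottle, beaker or jar is moved by more than 25 mm or tipped (distance of any of bottle, beaker, jar from where it was at the start of the episode above 0.025 m or angle between any of bottle, beaker, jar's own z axis and vertical above 0.35 rad).
It also fails if it takes over 72 s, if anything falls off the work surface, if the arm or the gripper's body presses on something with over 40 N, if the wrist force passes 120 N, or if a joint passes its speed limit or range.

ROBOT

A 6-joint arm with a two-finger parallel gripper is mounted at the origin on the work surface. World frame = base frame: x ahead of the robot, y to its left, z up, the work surface at z = 0. Lengths are in m, angles in rad, forces in N, time in s.
With the tool pointing down it reaches from about 0.35 to 0.975 m from the base axis. Payload 4.9 kg.
Tool frame: the origin (TCP) lies midway between the tips of the shut fingers; the grasp point (between the pads) lies behind it (manip.grasp_offset is the y of the grasp point in the tool frame, in m); y points along the fingers, z is the direction in which the jaws open and shut, and the axes are right-handed (so a half turn about y gives the same grasp; the last joint's range is limited). The gripper opens to 85 mm and grips with 20 to 120 N. Pads are 22 mm wide; open, the fingers measure 114 mm over their backs; the gripper's body (76 mm by 85 mm) begins 54 mm behind the grasp point. The pads swing forward as they close: fully open they stand 13 mm farther back than shut.
Start: joints at [1.111, 0.053, 1.613, -0, 1.476, -0.119], TCP at [0.209, 0.589, 0.231] pointing down, gripper open.
Joint ranges: [-3.01, 3.01], [-1.01, 2.22], [0.06, 2.58], [-1.02, 4.17], [0.09, 2.62], [-3.14, 3.14]. Speed limits (rad/s): [2.57, 2.57, 3.14, 3.14, 3.14, 3.14].

INTERFACE

Orientations are given as a unit quaternion [w, x, y, z].
In Python, from plant import manip gives the robot as it stands. The module is installed in compiled form; this text tells all that it offers.
- The arm moves only by the shell command python3 -m jog 'ROWS'. ROWS is a JSON object of lists of equal length, an entry for each row: "offset": the shift along the world's x, y, z in units of 50 mm (1.0 is 50 mm), a list of three; "angular": the turn, a rotation vector about the world's x, y, z in units of 6 degrees (1.0 is 6 degrees), a list of three; "jaw": the finger opening in mm, from 0 to 85.4. In form: {"offset": [[tx, ty, tz], ...], "angular": [[ax, ay, az], ...], "jaw": [jaw, ...]}. A call has 1 to 12 rows; each row shifts and turns the commanded pose from where the row before left it; what a row does not reach is not made up. A row lasts 1/10 s, in which the tool goes at most 50 mm and 8.59 degrees, less where a joint would pass 70% of its speed; a pose out of reach is approached as far as the arm can. A call is refused whole if a number of a shift passes 1 or a number of a turn 1, either way. A call with a gripper value outside its range is refused whole. The fingers move at their own pace and stop on an object; the grip force is fixed at half the most. Time passes only in rows, so rows that do not move let the fingers close. It gives the time, the measured TCP pose, the force and the opening at its end, in the units of the state.
- manip.state(): the state, without advancing time (a new reading comes with each control period).
- manip.grab_frame(name): name is "scene" or "top"; returns the picture (420x560x3 uint8, blue, green, red); there is no depth.
- manip.camera_model(name): a dict with "fx", "fy", "cx", "cy" (pixels), "k1" (the pictures are not rectified: a ray, as slopes to the right and down, at radius r is drawn at 1 + k1 r^2 times it, then the intrinsics apply), "rvec" (rotation vector, rad) and "tvec" (3), from world to camera coordinates, as OpenCV has them. Camera axes: x right, y down, z forward; pixel columns grow to the right and rows downward; lengths in m; the calibration is good to about 2 mm. A picture is of the moment at which its call begins. camera_model takes no time and is no camera call.
- manip.job_done(): hands the job in, once; it reports no verdict.
The state is a dict: "time": time; "joint_pos": joint angles; "joint_vel": joint speeds; "joint_efforts": joint torques, N m; "tool_pos": TCP position; "tool_rot": TCP orientation; "contact_force": force on the tool from outside, world axes, zero at the start; "ft_torque": the same for the moment, N m; "gripper_width": opening from 0.0 (shut) to 1.0 (fully open).
Only numpy, scipy, OpenCV 4.12 (cv2) and the standard library are available. Lean on these libraries where they do the work, as an engineer would, in place of code of your own. Each camera call takes 0.05 s, during which the arm holds its last target.

## Working session

There is one attempt and no reset: what is moved stays moved. The work goes in short steps, Python scripts to look and compute and a shell command to move; the robot and the scene stay as the last step left them, time stands still between calls to the robot, and variables do not carry over. Pictures are saved under pics/ and viewed, and the job is handed in when it is done.

```bash
mkdir -p pics
python3 - <<'E'
from plant import manip
import cv2
for n in("scene","top"):
    cv2.imwrite(f"pics/{n}0.png",manip.grab_frame(n)); print(manip.camera_model(n))
s=manip.state();print(s, manip.grasp_offset)
E
```

```text
{'fx': 422.4833583422486, 'fy': 422.4833583422486, 'cx': 276.72668928824726, 'cy': 210.68204938267684, 'k1': 0.009145924430619309, 'rvec': array([ 1.29615742,  2.44625244, -0.7321489 ]), 'tvec': array([ 0.41228888, -0.25934908,  1.46700481])}
{'fx': 455.80151460385946, 'fy': 455.80151460385946, 'cx': 276.2592072061935, 'cy': 205.0551229559192, 'k1': -0.14996508247074522, 'rvec': array([ 2.13029048, -2.18931477,  0.14728585]), 'tvec': array([-0.10581333,  0.61841468,  1.22339607])}
{'time': 0.1, 'joint_pos': array([ 1.11103247e+00,  5.33358335e-02,  1.61416865e+00, -1.35697330e-05,
        1.47600255e+00, -1.19006840e-01]), 'joint_vel': array([ 0.00052054, -0.00164716, -0.00097078, -0.00077798,  0.00054333,
       -0.00046404]), 'joint_efforts': array([ 2.31330077e-04, -3.94896019e+01, -3.71366465e+01, -4.25569681e-05,
        3.83767619e-03,  2.36278095e-05]), 'tool_pos': array([0.20862788, 0.58854665, 0.23015092]), 'tool_rot': array([-0.69621805,  0.69751815, -0.12008182,  0.11970469]), 'contact_force': array([ 0.19872281, -0.68149058, -0.44910478]), 'ft_torque': array([0.00202972, 0.00346868, 0.03503857]), 'gripper_width': 0.9947204584010497} -0.0187
```

View pics/scene0.png

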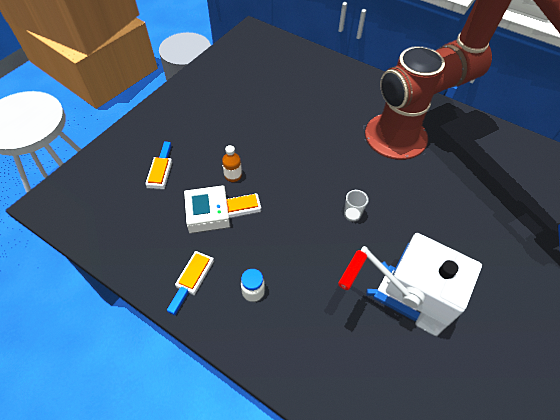

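View pics/top0.png

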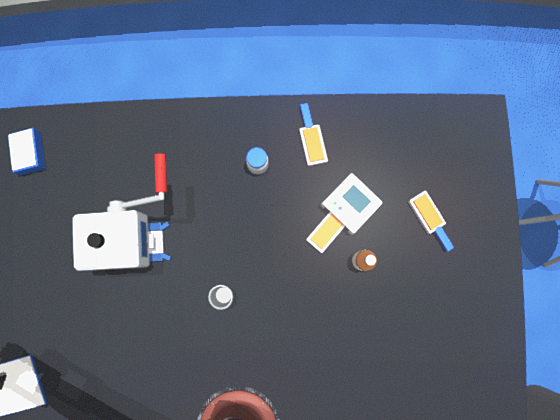

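```bash
cat > h.py <<'E'
from plant import manip
import cv2, numpy as np
def cam(n):
    c=manip.camera_model(n); R=cv2.Rodrigues(c['rvec'])[0]; return c,R,np.array(c['tvec'])
def proj(n,P):
    c,R,t=cam(n); q=np.atleast_2d(P)@R.T+t; s=q[:,:2]/q[:,2:]; r2=(s**2).sum(1,keepdims=True)
    s=s*(1+c['k1']*r2); return s*[c['fx'],c['fy']]+[c['cx'],c['cy']]
def unproj(n,px,z):
    c,R,t=cam(n); px=np.atleast_2d(np.array(px,float)); d=(px-[c['cx'],c['cy']])/[c['fx'],c['fy']]; s=d.copy()
    for _ in range(20): s=d/(1+c['k1']*(s**2).sum(1,keepdims=True))
    ray=np.c_[s,np.ones(len(s))]@R; o=-R.T@t
    k=(z-o[2])/ray[:,2]; return o+ray*k[:,None]
def crop(n,box,f,name,img=None):
    im=manip.grab_frame(n) if img is None else img
    x0,y0,x1,y1=box; cv2.imwrite(name,cv2.resize(im[y0:y1,x0:x1],None,fx=f,fy=f,interpolation=cv2.INTER_CUBIC)); return im
E
python3 - <<'E'
from h import *
t=cv2.imread('pics/top0.png'); 
crop('top',(290,160,400,280),5,'pics/a.png',t); crop('top',(60,140,190,290),4,'pics/b.png',t)
s=cv2.imread('pics/scene0.png'); crop('scene',(320,220,500,340),4,'pics/c.png',s); crop('scene',(170,140,280,240),5,'pics/d.png',s)
for p in ((257,160),(220,297),(365,262)): print(unproj('top',[p],0.08))
print(unproj('top',[(235,410)],0))
hs=cv2.cvtColor(t,cv2.COLOR_BGR2HSV)
m=cv2.inRange(hs,(12,150,150),(30,255,255))
n,l,st,ce=cv2.connectedComponentsWithStats(m)
for i in range(1,n):
    if st[i,4]>100:
        pts=np.argwhere(l==i)[:,::-1]; w=unproj('top',pts,.028)[:,:2]; print(st[i],cv2.minAreaRect(w.astype(np.float32)), w.mean(0))
E
```

```text
[[ 0.73509037 -0.07328712  0.08      ]]
[[0.37004003 0.03271667 0.08      ]]
[[ 0.45085436 -0.35442328  0.08      ]]
[[0.04697655 0.00804838 0.        ]]
```

View pics/a.png

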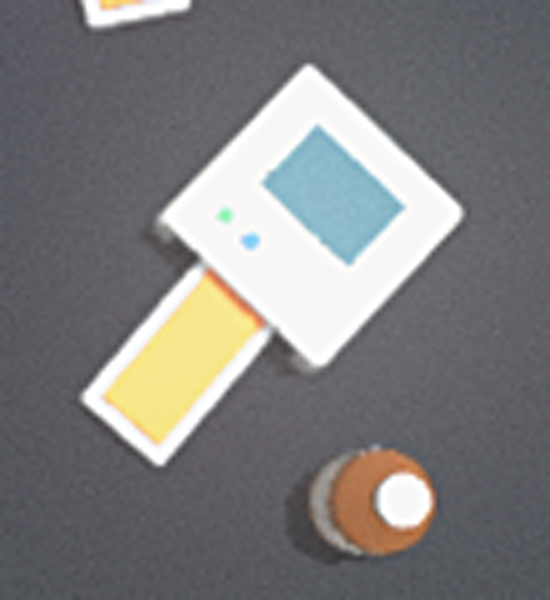

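View pics/b.png

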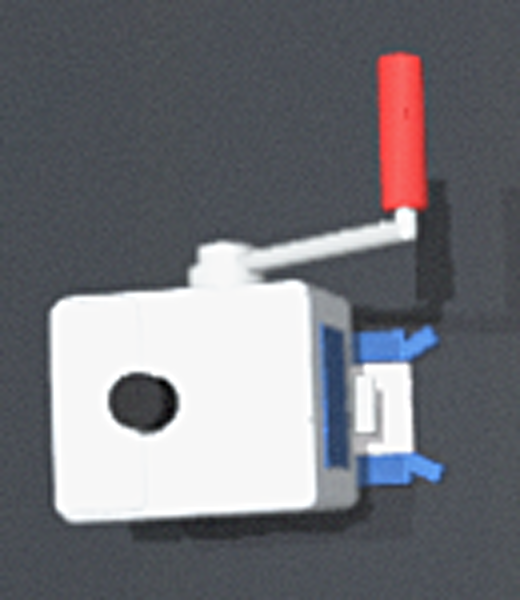

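View pics/c.png

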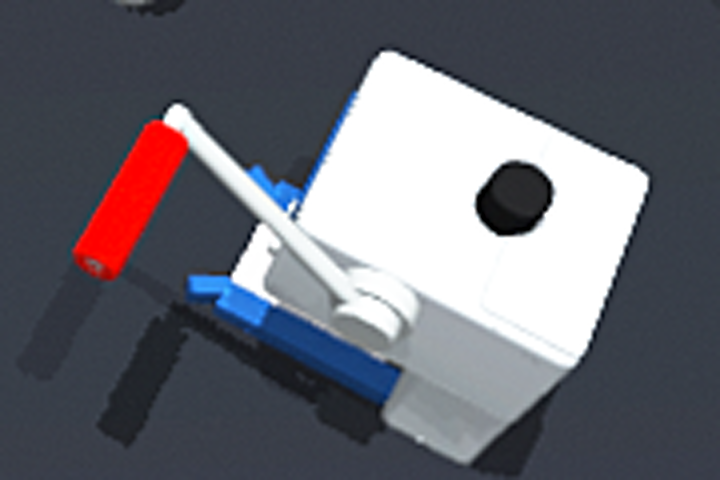

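View pics/d.png

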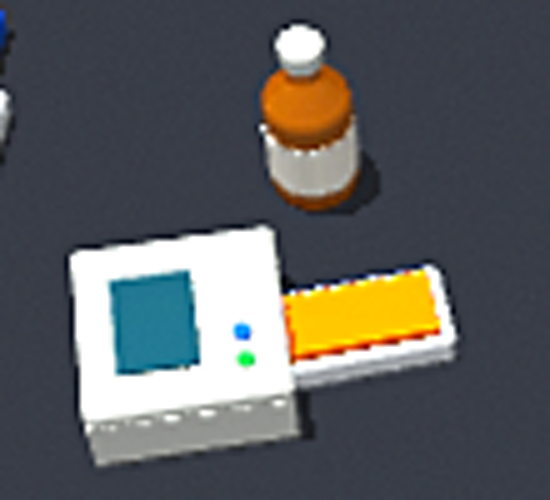

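```bash
cat > fit.py <<'E'
from h import *
from scipy.optimize import least_squares
def cp(p,x0,y0,f): return [x0+(p[0]+.5)/f-.5, y0+(p[1]+.5)/f-.5]
def fit(obs,x0):
    def W(q,L):
        c,s=np.cos(q[2]),np.sin(q[2]); L=np.array(L,float)/1000; return np.c_[q[0]+c*L[:,0]-s*L[:,1],q[1]+s*L[:,0]+c*L[:,1],L[:,2]]
    def r(q):
        e=[]
        for n,L,P in obs: e.append((proj(n,W(q,L))-np.array(P)).ravel())
        return np.concatenate(e)
    s=least_squares(r,x0,loss='soft_l1'); return s.x, r(s.x).round(1).reshape(-1,2)
if __name__=='__main__':
    a=lambda *P:[cp(p,290,160,5) for p in P]
    b=lambda *P:[cp(p,60,140,4) for p in P]
    c=lambda *P:[cp(p,320,220,4) for p in P]
    d=lambda *P:[cp(p,170,140,5) for p in P]
    # reader
    rd,e=fit([('top',[(-45,60,52),(-45,-60,52),(75,-60,52),(75,60,52)],a((158,222),(318,370),(465,213),(310,62))),
      ('scene',[(-45,60,52),(75,60,52),(75,-60,52),(-45,-60,52)],d((300,400),(82,422),(68,250),(275,225)))],[.55,-.35,-.8])
    print('reader',rd,e.tolist())
    # cassette: x axis away from tab: its -x(tab) inside reader -> x = reader -x
    ca,e=fit([('top',[(55,-28,20),(55,28,20),(49,-22,28),(49,22,28)],a((81,398),(160,467),(103,398),(160,446))),
      ('scene',[(55,-28,20),(55,28,20),(49,-22,28),(49,22,28)],d((457,338),(437,263),(441,333),(428,269)))],[.5,-.25,rd[2]+np.pi])
    print('cas',ca,e.tolist())
    pr,e=fit([('top',[(125,-70,195),(-40,-70,195),(-40,70,195),(125,70,195)],b((50,297),(308,280),(319,510),(60,523))),
      ('scene',[(125,70,195),(-40,70,195),(125,-70,195)],c((653,172),(384,45),(583,365))) if 1 else 0,
      ('top',[(-119,-141,262)],b((402,130))),('scene',[(-119,-141,262)],c((130,202)))],[.55,.3,1.57])
    print('press',pr,e.tolist())
E
python3 fit.py
```

```text
reader [ 0.60478961 -0.32175533 -0.80216808] [[0.5, -1.2], [0.0, -0.4], [-0.1, 0.0], [-0.4, 0.3], [-0.8, -2.0], [0.8, -0.4], [1.2, 0.5], [-0.2, 0.1]]
cas [ 0.54067766 -0.26264682  2.39603699] [[0.7, 0.1], [0.1, -0.6], [-0.4, -0.3], [0.2, 0.5], [-0.2, 0.4], [0.0, 0.8], [0.6, -1.3], [0.2, -0.1]]
press [0.52287572 0.258834   1.6214841 ] [[0.5, 0.2], [-0.2, -0.6], [-0.3, -0.8], [-0.3, 0.1], [0.1, -0.7], [-0.2, -0.8], [-0.8, 0.8], [0.0, 0.6], [0.8, 0.1]]
```

```bash
cat > g.py <<'E'
from h import *
from scipy.spatial.transform import Rotation as Ro
s=manip.state(); R=Ro.from_quat(np.roll(s['tool_rot'],-1)).as_matrix()
print('t',s['time'],'tcp',s['tool_pos'].round(4),'jawyaw',np.degrees(np.arctan2(R[1,2],R[0,2])).round(2),'ydir',R[:,1].round(3),'j',s['joint_pos'].round(2),'F',s['contact_force'].round(1),'w',round(s['gripper_width']*85.4,1))
def tgt(P,yawdeg):
    # mm offset units, yaw mod 180
    d=(np.array(P)-s['tool_pos'])/.05; y=np.degrees(np.arctan2(R[1,2],R[0,2])); a=(yawdeg-y+90)%180-90
    print('units',d.round(2),'yaw units',round(a/6,2))
    # tilt correction of ydir to down
    v=np.cross(R[:,1],[0,0,-1]); print('tilt units',np.degrees(v/1).round(2)/6)
PR=np.array([.5229,.2588,1.6215]); CA=np.array([.5407,-.2626,2.396])
def loc(F,x,y): c,q=np.cos(F[2]),np.sin(F[2]); return np.array([F[0]+c*x-q*y,F[1]+q*x+c*y])
E
python3 - <<'E'
from g import *
p=loc(CA,-.005,0);print(p);tgt([*p,.15],np.degrees(CA[2])+90); print(np.degrees(CA[2]-PR[2]))
E
```

```text
t 0.1 tcp [0.2086 0.5885 0.2302] jawyaw 70.48 ydir [-0.001 -0.002 -1.   ] j [ 1.11  0.05  1.61 -0.    1.48 -0.12] F [ 0.2 -0.7 -0.4] w 84.9
[ 0.54437343 -0.26599204]
units [  6.71 -17.09  -1.6 ] yaw units -3.87
tilt units [ 0.01666667 -0.00833333  0.        ]
44.375581232882254
```

```bash
python3 -m jog '{"offset":[[0,0,1],[0.25,-0.8,0.2],[0.35,-0.85,0],[0.35,-0.85,0],[0.35,-0.85,0],[0.35,-0.85,0],[0.35,-0.85,0],[0.35,-0.85,0],[0.35,-0.85,0],[0.35,-0.85,0],[0.35,-0.85,0],[0.35,-0.85,0]],"angular":[[0,0,0],[0,0,-0.2],[0,0,-0.2],[0,0,-0.2],[0,0,-0.2],[0,0,-0.2],[0,0,-0.2],[0,0,-0.2],[0,0,-0.2],[0,0,-0.2],[0,0,-0.2],[0,0,-0.2]],"jaw":[80,80,80,80,80,80,80,80,80,80,80,80]}'
python3 -m jog '{"offset":[[0.35,-0.85,0],[0.35,-0.85,0],[0.35,-0.85,0],[0.35,-0.85,0],[0.35,-0.85,0],[0.3,-0.85,0],[0.3,-0.85,0],[0.2,-0.8,-0.2],[0.1,-0.6,-0.5],[0,-0.2,-0.5],[0,0,-0.3],[0,0,0]],"angular":[[0,0,-0.2],[0,0,-0.2],[0,0,-0.2],[0,0,-0.2],[0,0,-0.2],[0,0,-0.2],[0,0,-0.2],[0,0,-0.2],[0,0,-0.2],[0,0,0],[0,0,0],[0,0,0]],"jaw":[80,80,80,80,80,80,80,80,80,80,80,80]}'
python3 - <<'E'
from g import *
p=loc(CA,-.005,0);tgt([*p,.15],np.degrees(CA[2])+90)
E
```

```text
time: 1.3
tool_pos: [0.3965, 0.1222, 0.291]
tool_rot: [0.678, -0.678, 0.199, -0.2]
contact_force: [0.2, 0.3, 0.7]
gripper_width: 0.937
time: 2.5
tool_pos: [0.5273, -0.2522, 0.2126]
tool_rot: [0.657, -0.656, 0.265, -0.26]
contact_force: [-0.6, 0.2, 0.1]
gripper_width: 0.94
t 2.5 tcp [ 0.5273 -0.2522  0.2126] jawyaw 46.46 ydir [-0.005  0.004 -1.   ] j [-0.57 -0.03  1.72  0.    1.45 -1.38] F [-0.6  0.2  0.1] w 80.3
units [ 0.34 -0.28 -1.25] yaw units 0.14
tilt units [-0.03666667 -0.05166667 -0.        ]
```

```bash
python3 -m jog '{"offset":[[0.17,-0.14,-0.6],[0.17,-0.14,-0.6],[0,0,-0.6],[0,0,-0.5],[0,0,0]],"angular":[[0,0,0.07],[0,0,0.07],[0,0,0],[0,0,0],[0,0,0]],"jaw":[80,80,80,80,80]}'
python3 - <<'E'
from g import *
p=loc(CA,-.005,0);tgt([*p,.0],np.degrees(CA[2])+90)
crop('top',(290,160,400,280),5,'pics/e.png'); crop('scene',(170,120,300,240),5,'pics/f.png')
E
```

```text
time: 3.0
tool_pos: [0.5442, -0.265, 0.0983]
tool_rot: [0.659, -0.658, 0.259, -0.255]
contact_force: [-0.9, 0.5, -0.3]
gripper_width: 0.934
t 3.0 tcp [ 0.5442 -0.265   0.0983] jawyaw 47.4 ydir [-0.005  0.004 -1.   ] j [-0.58  0.13  1.76  0.    1.26 -1.4 ] F [-0.9  0.5 -0.3] w 79.7
units [ 0.   -0.02 -1.97] yaw units -0.02
tilt units [-0.035 -0.05  -0.   ]
```

View pics/e.png

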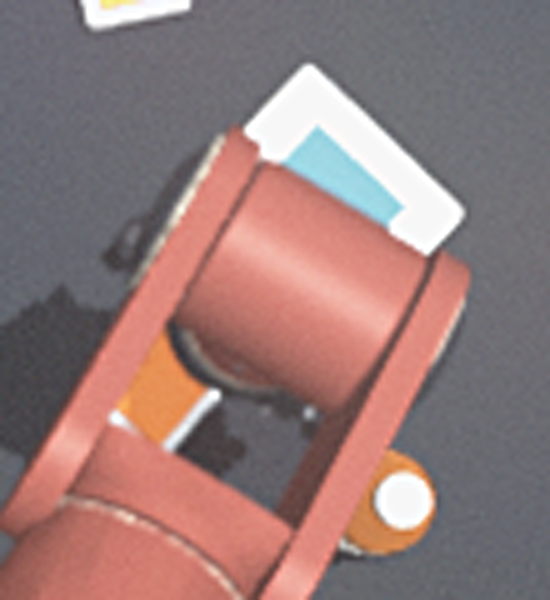

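View pics/f.png

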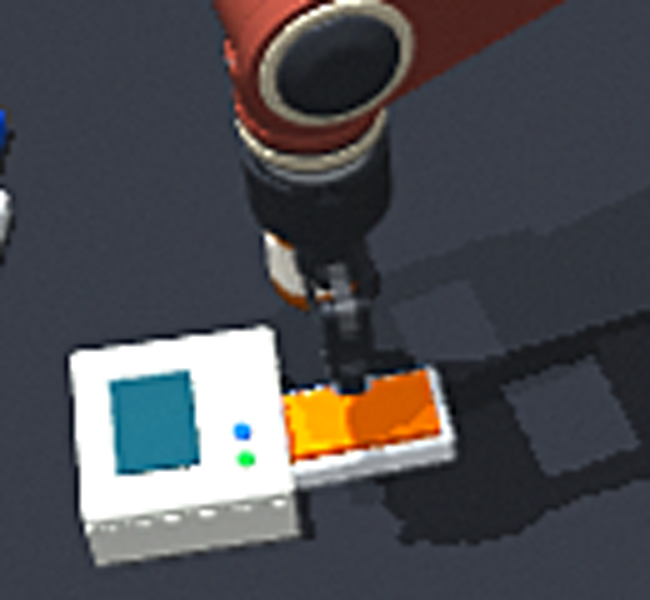

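```bash
python3 -m jog '{"offset":[[0,0,-0.4],[0,0,-0.4],[0,0,-0.4],[0,0,-0.4],[0,0,-0.2],[0,0,-0.1],[0,0,0]],"angular":[[0,0,0],[0,0,0],[0,0,0],[0,0,0],[0,0,0],[0,0,0],[0,0,0]],"jaw":[80,80,80,80,80,80,80]}'
python3 - <<'E'
from g import *
crop('scene',(170,120,300,240),5,'pics/f2.png')
E
```

```text
time: 3.8
tool_pos: [0.5466, -0.2677, 0.0073]
tool_rot: [-0.659, 0.659, -0.257, 0.258]
contact_force: [0.5, 0.7, 0.3]
gripper_width: 0.936
t 3.8 tcp [ 0.5466 -0.2677  0.0073] jawyaw 47.33 ydir [ 0.001 -0.001 -1.   ] j [-0.58  0.25  1.8  -0.    1.09 -1.4 ] F [0.5 0.7 0.3] w 80.0
```

View pics/f2.png

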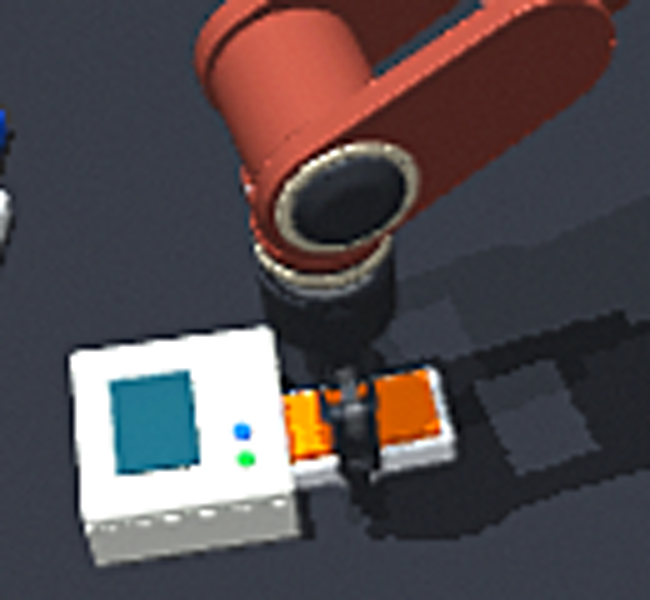

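```bash
python3 -m jog '{"offset":[[0,0,-0.1],[0,0,0],[0,0,0],[0,0,0],[0,0,0],[0,0,0],[0,0,0],[0,0,0]],"angular":[[0,0,0],[0,0,0],[0,0,0],[0,0,0],[0,0,0],[0,0,0],[0,0,0],[0,0,0]],"jaw":[80,65,50,50,50,50,50,50]}'
python3 - <<'E'
from g import *
crop('scene',(170,120,300,240),5,'pics/f3.png')
E
```

```text
time: 4.65
tool_pos: [0.5465, -0.2678, 0.0021]
tool_rot: [-0.659, 0.659, -0.257, 0.258]
contact_force: [0.3, 0.4, 5.8]
gripper_width: 0.639
t 4.65 tcp [ 0.5465 -0.2678  0.0021] jawyaw 47.31 ydir [ 0.001 -0.001 -1.   ] j [-0.58  0.26  1.8   0.    1.08 -1.4 ] F [0.3 0.4 5.8] w 54.5
```

View pics/f3.png

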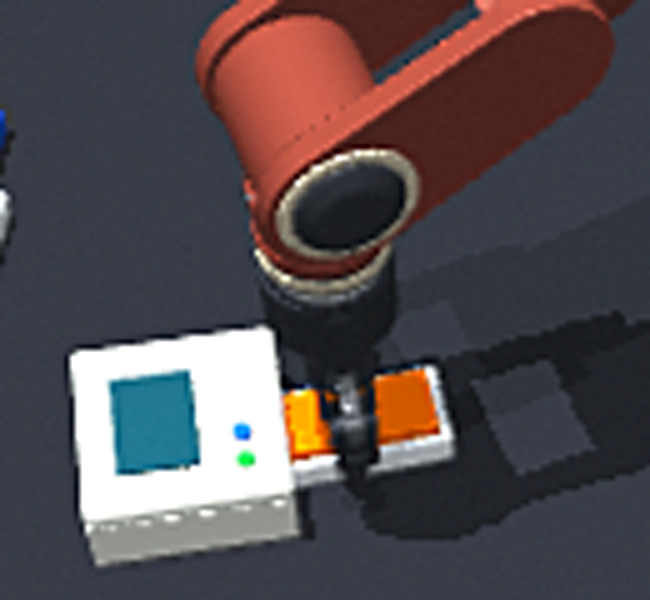

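```bash
python3 -m jog '{"offset":[[0,0,0.06],[-0.15,0.14,0],[-0.22,0.2,0],[-0.22,0.2,0],[-0.22,0.2,0],[-0.22,0.2,0],[-0.22,0.2,0],[-0.22,0.2,0],[-0.1,0.1,0],[0,0,0]],"angular":[[0,0,0],[0,0,0],[0,0,0],[0,0,0],[0,0,0],[0,0,0],[0,0,0],[0,0,0],[0,0,0],[0,0,0]],"jaw":[50,50,50,50,50,50,50,50,50,50]}'
python3 - <<'E'
from g import *
crop('scene',(150,100,310,240),5,'pics/f4.png');crop('top',(260,160,400,300),4,'pics/f5.png')
E
```

```text
time: 5.7
tool_pos: [0.4657, -0.1942, 0.0032]
tool_rot: [0.659, -0.659, 0.258, -0.256]
contact_force: [-0.3, 0.0, -2.7]
gripper_width: 0.637
t 5.7 tcp [ 0.4657 -0.1942  0.0032] jawyaw 47.34 ydir [-0.002  0.001 -1.   ] j [-0.54  0.03  2.05 -0.    1.06 -1.37] F [-0.3  0.  -2.7] w 54.4
```

View pics/f4.png

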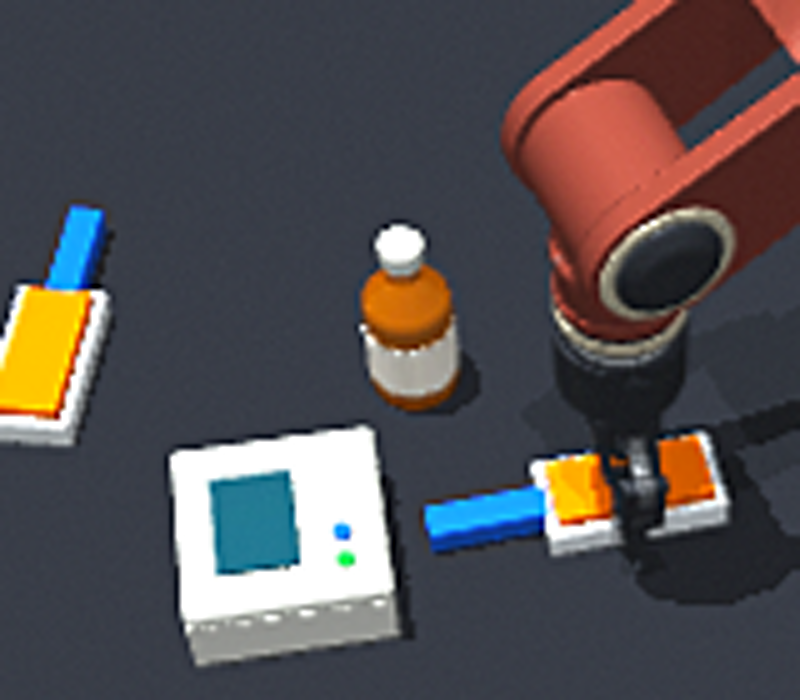

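View pics/f5.png

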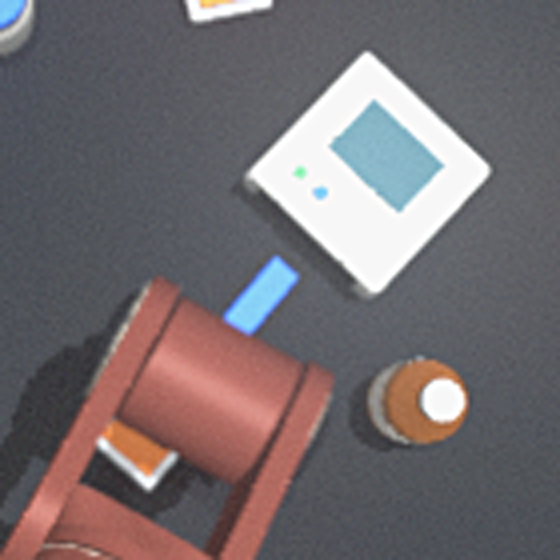

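```bash
python3 -c "
from g import *
p=loc(PR,-.105,0);tgt([*p,.06],np.degrees(PR[2])-90)"
python3 -m jog '{"offset":[[0,0,0.3],[0,0,0.4],[0.2,0.2,0.4],[0.3,0.4,0],[0.3,0.6,0],[0.3,0.7,0],[0.15,0.7,0],[0,0.7,0],[0,0.7,0],[0,0.7,0],[0,0.5,0],[0,0.3,0]],"angular":[[0,0,0],[0,0,0],[0,0,-0.5],[0,0,-0.8],[0,0,-0.8],[0,0,-0.8],[0,0,-0.8],[0,0,-0.8],[0,0,-0.8],[0,0,-0.8],[0,0,-0.7],[0,0,-0.3]],"jaw":[50,50,50,50,50,50,50,50,50,50,50,50]}'
python3 - <<'E'
from g import *
p=loc(PR,-.105,0);tgt([*p,.04],np.degrees(PR[2])-90)
E
```

```text
t 5.8 tcp [ 0.4673 -0.1955  0.0041] jawyaw 47.32 ydir [ 0. -0. -1.] j [-0.54  0.03  2.04 -0.    1.06 -1.37] F [-0.5 -0.3 -2. ] w 54.6
units [1.22 6.99 1.12] yaw units -7.4
tilt units [0.00166667 0.         0.        ]
time: 7.0
tool_pos: [0.5308, 0.0814, 0.0608]
tool_rot: [0.521, -0.52, 0.479, -0.479]
contact_force: [0.4, -0.6, -2.9]
gripper_width: 0.641
t 7.0 tcp [0.5308 0.0814 0.0608] jawyaw 4.69 ydir [ 0.002  0.    -1.   ] j [ 0.01  0.01  1.95  0.    1.17 -0.07] F [ 0.4 -0.6 -2.9] w 54.8
units [-0.05  1.45 -0.42] yaw units -0.3
tilt units [-0.00333333  0.01666667  0.        ]
```

```bash
python3 -m jog '{"offset":[[0,0.3,0],[0,0.3,0],[0,0,0],[0,0,0]],"angular":[[0,0,0],[0,0,0],[0,0,0],[0,0,0]],"jaw":[50,50,50,50]}'
python3 - <<'E'
from g import *
p=loc(PR,-.105,0);tgt([*p,.04],np.degrees(PR[2])-90)
crop('top',(60,150,220,290),5,'pics/g1.png'); crop('scene',(290,190,450,330),5,'pics/g2.png')
E
```

```text
time: 7.4
tool_pos: [0.5301, 0.1095, 0.0595]
tool_rot: [-0.52, 0.52, -0.479, 0.479]
contact_force: [0.1, -0.0, -3.2]
gripper_width: 0.637
t 7.4 tcp [0.5301 0.1095 0.0595] jawyaw 4.75 ydir [ 0. -0. -1.] j [ 0.07  0.03  1.94 -0.    1.17 -0.02] F [ 0.1 -0.  -3.2] w 54.4
units [-0.04  0.89 -0.39] yaw units -0.31
tilt units [0.00333333 0.00166667 0.        ]
```

View pics/g1.png

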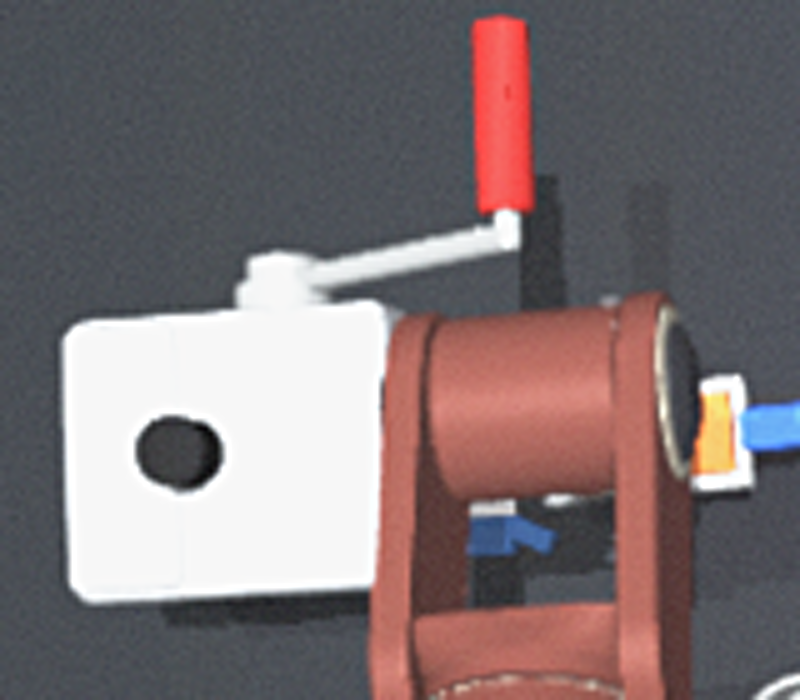

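View pics/g2.png

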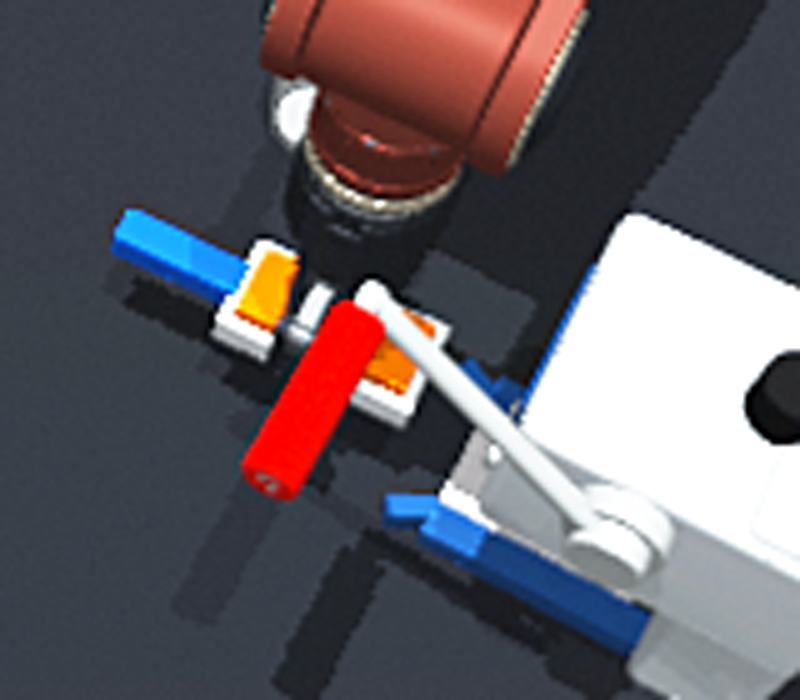

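Run:
```python
from h import *
from scipy.optimize import least_squares
def go(n,px,T,q1):
    T=np.array(T); a=np.array([-np.sin(q1),np.cos(q1),0])
    f=lambda v: (proj(n,T+a*v[0]+[0,0,v[1]])-px).ravel()
    s=least_squares(f,[0.05,.2]); print(s.x,s.fun)
go('scene',[170+347/5,120+196/5],[.5466,-.2677,.0073],-.58)
go('scene',[150+675/5,100+264/5],[.4657,-.1942,.0032],-.54)
go('top',[60+682/5,150+390/5],[.5301,.1095,.0595],.07)
# disc radius: rows 150..240 of f2 => 18px
c,R,t=cam('scene'); print((R@np.array([.55,-.27,.25])+t)[2]/c['fx']*10)
```

```text
[0.05952391 0.2849546 ] [2.84217094e-14 2.84217094e-14]
[0.06483735 0.28805277] [0. 0.]
[-0.05740748  0.26550274] [-2.84217094e-14  5.68434189e-14]
0.02572904953022849
```

```bash
python3 -m jog '{"offset":[[0,0.2,0],[0,0.3,0],[-0.04,0.3,-0.1],[0,0.1,-0.3],[0,0,-0.3],[0,0,0]],"angular":[[0,0,-0.15],[0,0,-0.15],[0,0,0],[0,0,0],[0,0,0],[0,0,0]],"jaw":[50,50,50,50,50,50]}'
python3 - <<'E'
from g import *
p=loc(PR,-.105,0);tgt([*p,.0035],np.degrees(PR[2])-90)
crop('scene',(290,190,450,330),5,'pics/g3.png')
E
```

```text
time: 8.1
tool_pos: [0.5248, 0.154, 0.0203]
tool_rot: [-0.511, 0.515, -0.489, 0.485]
contact_force: [-1.2, -1.3, -3.6]
gripper_width: 0.639
t 8.1 tcp [0.5248 0.154  0.0203] jawyaw 2.92 ydir [-0.007 -0.001 -1.   ] j [0.15 0.1  1.94 0.   1.11 0.1 ] F [-1.2 -1.3 -3.6] w 54.5
units [ 0.07 -0.   -0.34] yaw units -0.0
tilt units [ 0.00833333 -0.06833333  0.        ]
```

View pics/g3.png

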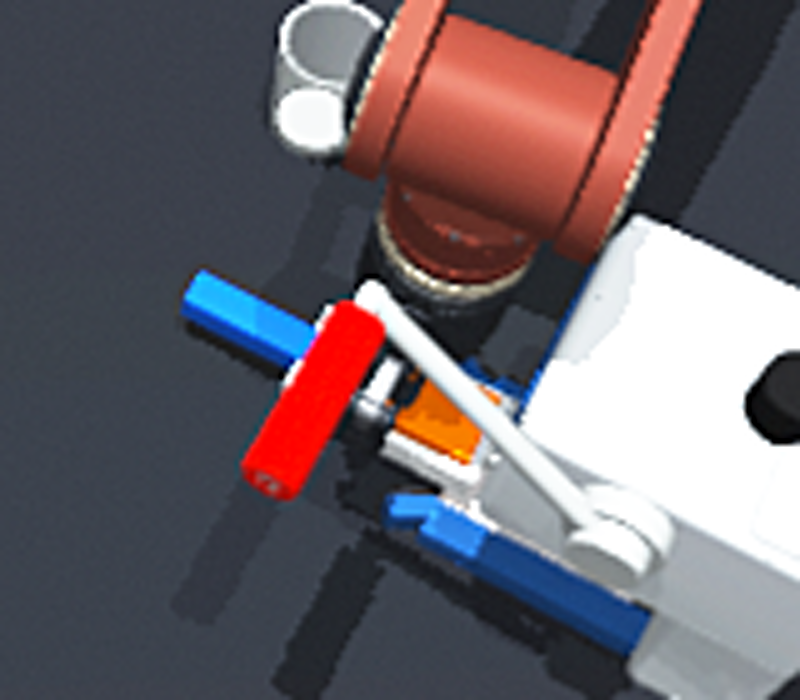

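```bash
python3 -m jog '{"offset":[[0,0,0],[0,0,0],[0,0,0]],"angular":[[0,0,0],[0,0,0],[0,0,0]],"jaw":[50,50,50]}'
python3 - <<'E'
from g import *
p=loc(PR,-.105,0);tgt([*p,.0035],np.degrees(PR[2])-90)
E
```

```text
time: 8.45
tool_pos: [0.5285, 0.1545, 0.025]
tool_rot: [0.513, -0.512, 0.487, -0.487]
contact_force: [-0.2, 0.0, -1.8]
gripper_width: 0.643
t 8.45 tcp [0.5285 0.1545 0.025 ] jawyaw 2.9 ydir [ 0.001  0.    -1.   ] j [0.15 0.1  1.93 0.   1.11 0.1 ] F [-0.2  0.  -1.8] w 54.9
units [-0.   -0.01 -0.43] yaw units 0.0
tilt units [-0.00333333  0.01166667  0.        ]
```

```bash
python3 -m jog '{"offset":[[0,0,-0.15],[0,0,-0.15],[0,0,-0.08],[0,0,-0.03],[0,0,0],[0,0,0]],"angular":[[0,0,0],[0,0,0],[0,0,0],[0,0,0],[0,0,0],[0,0,0]],"jaw":[50,50,50,50,50,50]}'
python3 - <<'E'
from g import *
p=loc(PR,-.105,0);tgt([*p,.0035],np.degrees(PR[2])-90)
crop('scene',(290,190,450,330),5,'pics/g4.png')
E
```

```text
time: 9.05
tool_pos: [0.528, 0.1546, 0.0039]
tool_rot: [0.513, -0.512, 0.487, -0.487]
contact_force: [0.7, -0.2, -2.0]
gripper_width: 0.637
t 9.05 tcp [0.528  0.1546 0.0039] jawyaw 2.91 ydir [ 0.  0. -1.] j [ 0.15  0.13  1.94 -0.    1.07  0.1 ] F [ 0.7 -0.2 -2. ] w 54.4
units [ 0.   -0.01 -0.01] yaw units -0.0
tilt units [-0.          0.00166667  0.        ]
```

View pics/g4.png

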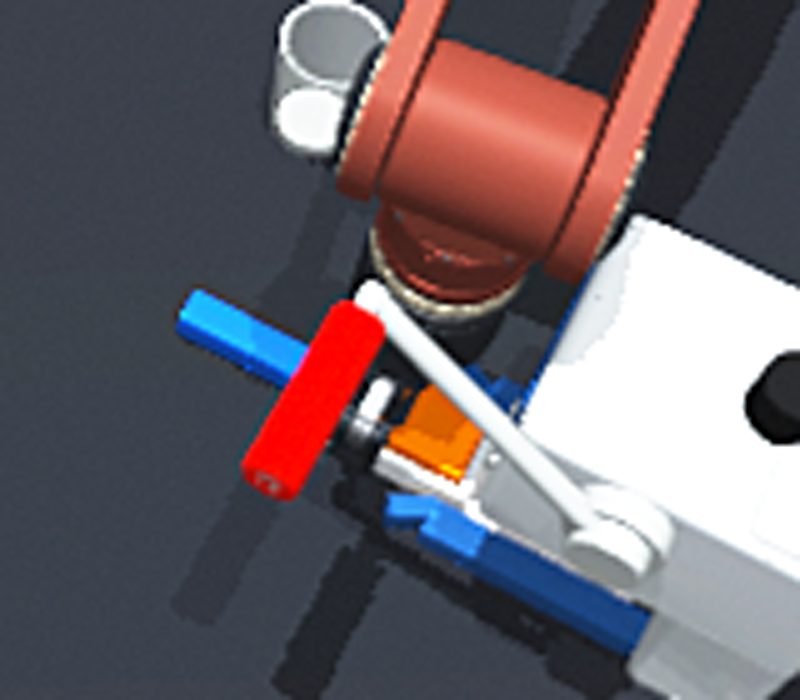

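```bash
python3 -m jog '{"offset":[[0,0,0],[0,0,0],[0,0,0],[0,0,0.5],[0,0,0.7],[0.02,-0.4,0],[0.02,-0.5,0],[0.03,-0.5,0],[0.03,-0.5,0],[0,0,0],[0,0,0]],"angular":[[0,0,0],[0,0,0],[0,0,0],[0,0,0],[0,0,0],[0,0,0],[0,0,0],[0,0,0],[0,0,0],[0,0,0],[0,0,0]],"jaw":[62,70,72,72,72,60,50,50,50,50,50]}'
python3 - <<'E'
from g import *
crop('scene',(270,190,450,330),4,'pics/g5.png');crop('top',(100,180,260,300),5,'pics/g6.png')
E
```

```text
time: 10.2
tool_pos: [0.5331, 0.0594, 0.0641]
tool_rot: [0.512, -0.512, 0.487, -0.487]
contact_force: [-0.2, 0.4, -0.8]
gripper_width: 0.586
t 10.2 tcp [0.5331 0.0594 0.0641] jawyaw 2.84 ydir [ 0.001  0.    -1.   ] j [-0.03  0.01  1.95  0.    1.18 -0.08] F [-0.2  0.4 -0.8] w 50.0
```

View pics/g5.png

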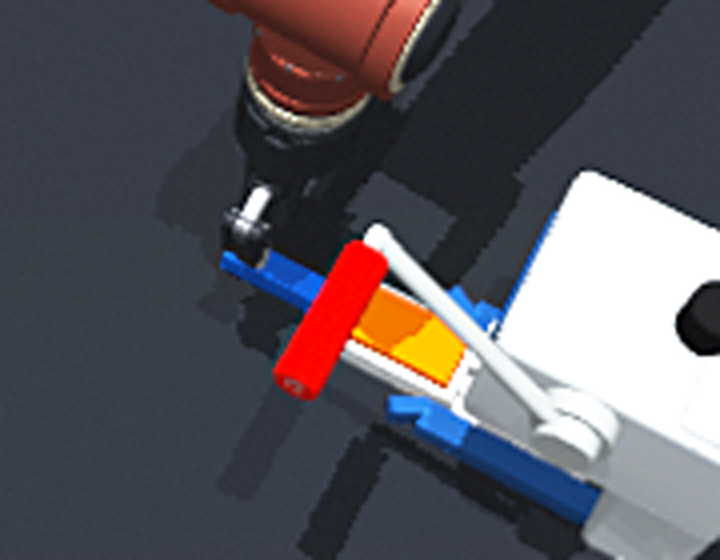

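View pics/g6.png

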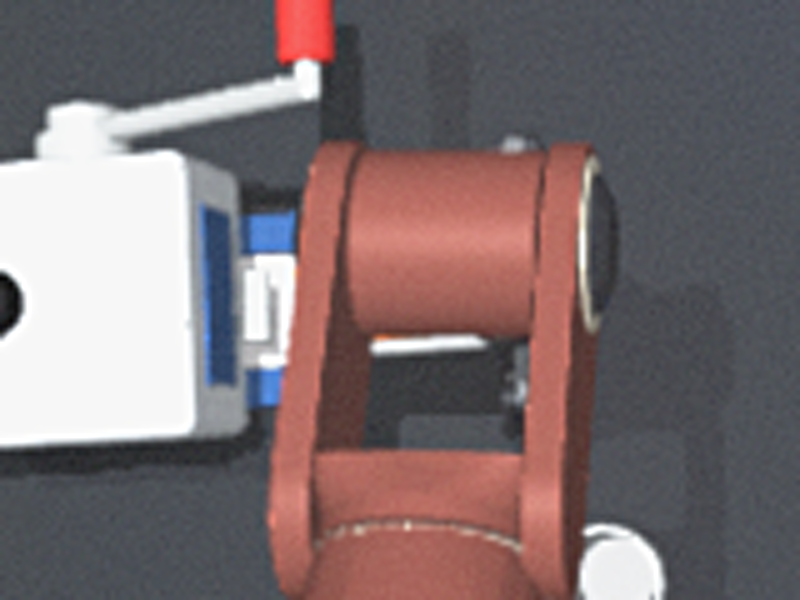

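Run:
```python
from g import *
im=cv2.imread('pics/g5.png')
F=np.array([*loc(PR,-.097,0),PR[2]])
def dr(F,L,col):
    L=np.array(L)/1000; W=np.array([[*loc(F,*l[:2]),l[2]] for l in L]); p=(proj('scene',W)-[270,190]+.5)*4-.5
    cv2.polylines(im,[p.round().astype(int)],True,col,1)
dr(F,[(49,-22,28),(49,22,28),(-49,22,28),(-49,-22,28)],(255,0,255))
dr(F,[(55,-28,20),(55,28,20),(-55,28,20),(-55,-28,20)],(0,255,0))
dr(PR,[(-57,-32,18),(65,-32,18),(65,32,18),(-57,32,18)],(255,255,0))
cv2.imwrite('pics/g7.png',im)
```

```text
t 10.3 tcp [0.5329 0.0602 0.0639] jawyaw 2.94 ydir [ 0.  0. -1.] j [-0.03  0.01  1.95  0.    1.18 -0.08] F [-0.1  0.3  0.8] w 49.9
```

View pics/g7.png

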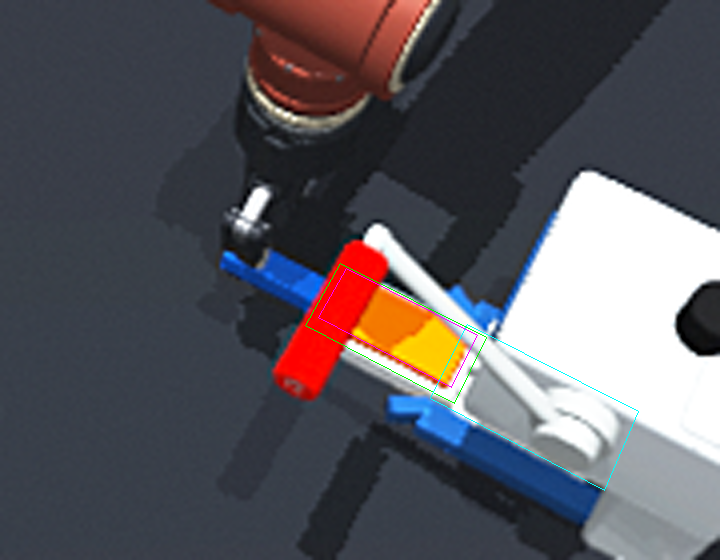

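Run:
```python
from g import *
def ov(src,n,box,f,out):
    x0,y0,x1,y1=box
    im=cv2.resize(cv2.imread(src)[y0:y1,x0:x1],None,fx=f,fy=f,interpolation=cv2.INTER_CUBIC)
    def dr(L,col):
        L=np.array(L)/1000; W=np.array([[*loc(PR,*l[:2]),l[2]] for l in L]); p=(proj(n,W)-[x0,y0]+.5)*f-.5
        cv2.polylines(im,[p.round().astype(int)],True,col,1)
    dr([(-57,-32,18),(65,-32,18),(65,32,18),(-57,32,18)],(255,255,0))
    dr([(-40,-70,195),(-40,70,195),(125,70,195),(125,-70,195)],(0,255,0))
    dr([(-40,-70,90),(-40,70,90),(-40,70,195),(-40,-70,195)],(0,200,0))
    dr([(-119,-96,262),(-119,-186,262)],(0,0,0))
    cv2.imwrite(out,im)
ov('pics/top0.png','top',(100,140,185,275),5,'pics/h1.png')
ov('pics/scene0.png','scene',(330,230,450,330),6,'pics/h2.png')
```

```text
t 10.3 tcp [0.5329 0.0602 0.0639] jawyaw 2.94 ydir [ 0.  0. -1.] j [-0.03  0.01  1.95  0.    1.18 -0.08] F [-0.1  0.3  0.8] w 49.9
```

View pics/h1.png

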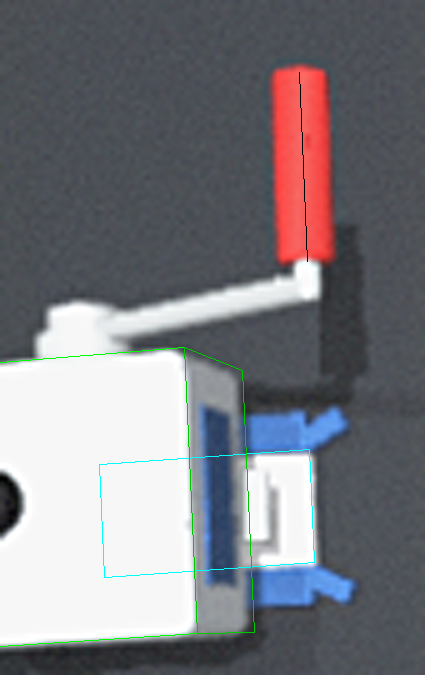

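View pics/h2.png

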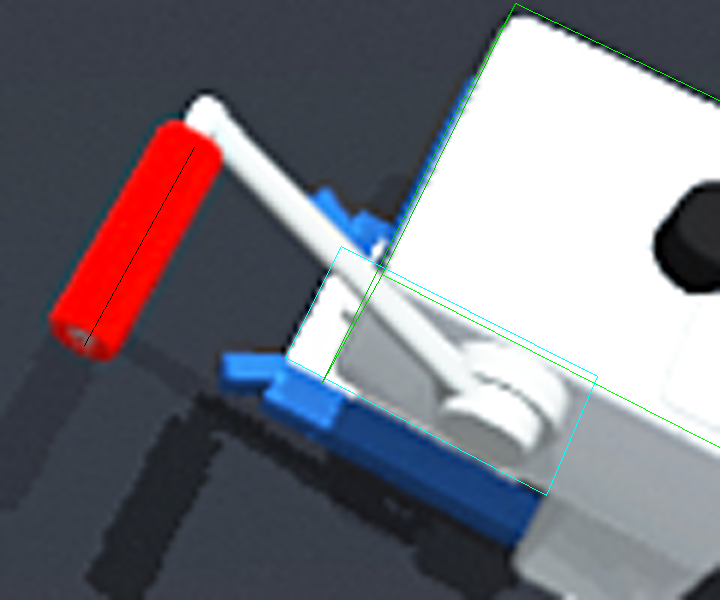

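```bash
python3 -m jog '{"offset":[[0,0,-0.4],[0,0,-0.4],[0,0,-0.3],[0,0,-0.08],[0,0,0],[0,0,0],[0,0,0],[0,0,0],[0,0,0],[0,0,0],[0,0,0]],"angular":[[0,0,0],[0,0,0],[0,0,0],[0,0,0],[0,0,0],[0,0,0],[0,0,0],[0,0,0],[0,0,0],[0,0,0],[0,0,0]],"jaw":[50,50,50,50,45,35,25,15,15,15,15]}'
python3 - <<'E'
from g import *
tgt([*loc(PR,-.105,0),.006],np.degrees(PR[2])-90)
crop('scene',(270,190,450,330),4,'pics/g8.png')
E
```

```text
time: 11.4
tool_pos: [0.5337, 0.0595, 0.0058]
tool_rot: [0.513, -0.512, 0.487, -0.488]
contact_force: [-2.1, -0.7, 6.1]
gripper_width: 0.239
t 11.4 tcp [0.5337 0.0595 0.0058] jawyaw 2.91 ydir [ 0.002  0.    -1.   ] j [-0.03  0.1   1.97  0.    1.07 -0.08] F [-2.1 -0.7  6.1] w 20.4
units [-0.11  1.89  0.  ] yaw units -0.0
tilt units [-0.     0.015  0.   ]
```

View pics/g8.png

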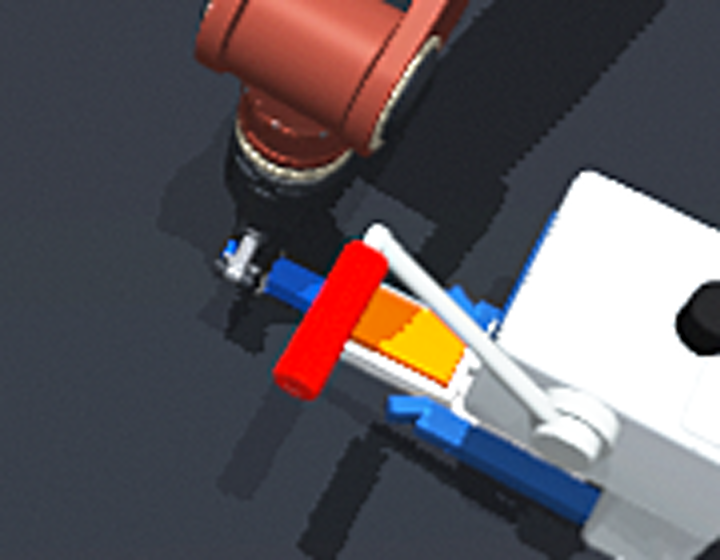

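```bash
python3 -m jog '{"offset":[[0,0.1,0],[-0.02,0.2,0],[-0.01,0.2,0],[-0.02,0.2,0],[-0.01,0.2,0],[-0.01,0.2,0],[-0.01,0.2,0],[-0.01,0.2,0],[0,0.1,0],[0,0,0]],"angular":[[0,0,0],[0,0,0],[0,0,0],[0,0,0],[0,0,0],[0,0,0],[0,0,0],[0,0,0],[0,0,0],[0,0,0]],"jaw":[15,15,15,15,15,15,15,15,15,15]}'
python3 - <<'E'
from g import *
tgt([*loc(PR,-.105,0),.006],np.degrees(PR[2])-90)
crop('scene',(270,190,450,330),4,'pics/g9.png')
E
```

```text
time: 12.45
tool_pos: [0.5297, 0.1395, 0.006]
tool_rot: [0.513, -0.512, 0.486, -0.488]
contact_force: [0.9, -1.6, 4.8]
gripper_width: 0.24
t 12.45 tcp [0.5297 0.1395 0.006 ] jawyaw 2.95 ydir [ 0.003 -0.001 -1.   ] j [ 0.12  0.12  1.95 -0.    1.07  0.07] F [ 0.9 -1.6  4.8] w 20.5
units [-0.03  0.29 -0.  ] yaw units -0.01
tilt units [0.00833333 0.02666667 0.        ]
```

View pics/g9.png

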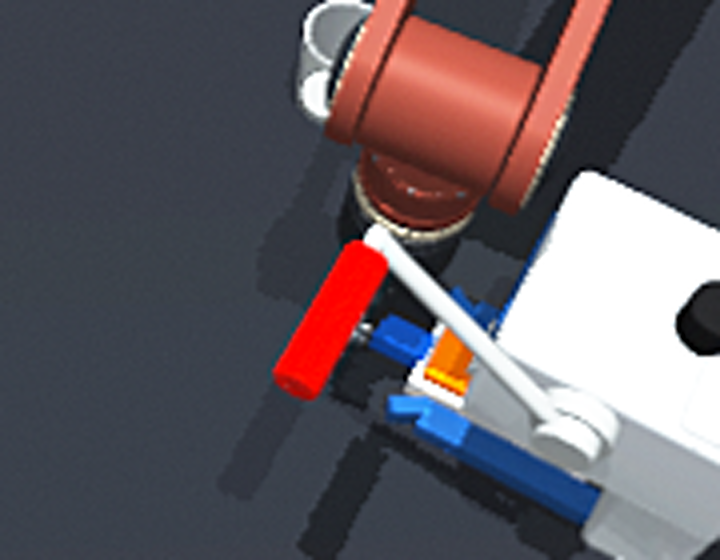

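Sliding well; continue slowly to the stop.

```bash
python3 -m jog '{"offset":[[-0.01,0.1,0],[0,0.1,0],[-0.01,0.06,0],[0,0.03,0],[0,0.03,0]],"angular":[[0,0,0],[0,0,0],[0,0,0],[0,0,0],[0,0,0]],"jaw":[15,15,15,15,15]}'
python3 -m jog '{"offset":[[0,0.03,0],[0,0.03,0]],"angular":[[0,0,0],[0,0,0]],"jaw":[15,15]}'
python3 -m jog '{"offset":[[0,0.03,0],[0,0.03,0]],"angular":[[0,0,0],[0,0,0]],"jaw":[15,15]}'
```

```text
time: 13.0
tool_pos: [0.5288, 0.1543, 0.006]
tool_rot: [-0.513, 0.513, -0.486, 0.488]
contact_force: [-1.0, -5.4, 6.6]
gripper_width: 0.24
time: 13.2
tool_pos: [0.5288, 0.1572, 0.006]
tool_rot: [-0.513, 0.513, -0.486, 0.488]
contact_force: [-0.6, -6.4, 6.6]
gripper_width: 0.237
time: 13.4
tool_pos: [0.5288, 0.1602, 0.006]
tool_rot: [-0.513, 0.513, -0.486, 0.488]
contact_force: [0.8, -5.7, 6.7]
gripper_width: 0.238
```

Run:
```python
from g import *
im=crop('scene',(330,230,450,330),6,'pics/h3.png')
cr=cv2.imread('pics/h3.png')
for k,col in ((0,(255,0,255)),(-.01,(0,255,0))):
    F=np.array([*loc(PR,k,0),PR[2]]); L=np.array([(-55,-28,20),(-55,28,20),(-20,28,20),(-20,-28,20)])/1000
    W=np.array([[*loc(F,*l[:2]),l[2]] for l in L]); p=(proj('scene',W)-[330,230]+.5)*6-.5
    cv2.polylines(cr,[p.round().astype(int)],True,col,1)
cv2.imwrite('pics/h4.png',cr)
crop('top',(100,180,220,275),6,'pics/h5.png')
```

```text
t 13.4 tcp [0.5288 0.1602 0.006 ] jawyaw 2.92 ydir [ 0.003 -0.003 -1.   ] j [ 0.16  0.13  1.93 -0.    1.07  0.11] F [ 0.8 -5.7  6.7] w 20.3
```

View pics/h4.png

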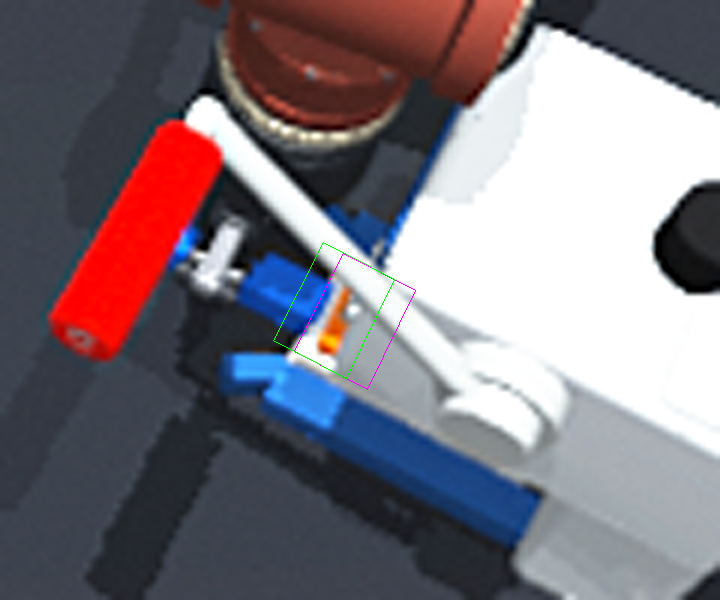

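View pics/h3.png

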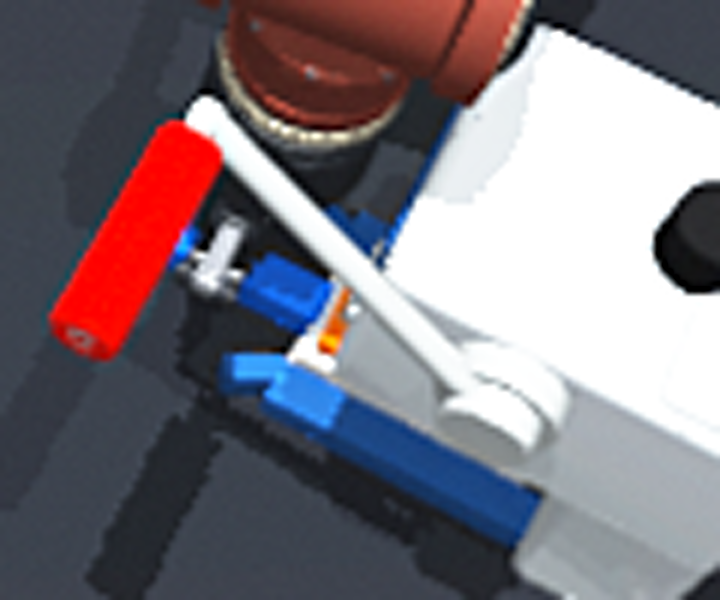

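```bash
python3 -m jog '{"offset":[[0,0.03,0],[0,0.03,0]],"angular":[[0,0,0],[0,0,0]],"jaw":[15,15]}'
python3 -m jog '{"offset":[[0,0.03,0],[0,0.03,0]],"angular":[[0,0,0],[0,0,0]],"jaw":[15,15]}'
```

```text
time: 13.7
tool_pos: [0.5288, 0.1604, 0.006]
tool_rot: [-0.511, 0.515, -0.484, 0.489]
contact_force: [-0.7, -20.7, 10.6]
gripper_width: 0.24
time: 13.9
tool_pos: [0.5288, 0.1605, 0.006]
tool_rot: [-0.509, 0.517, -0.483, 0.49]
contact_force: [-0.9, -31.6, 11.8]
gripper_width: 0.237
```

```bash
python3 -m jog '{"offset":[[0,-0.06,0],[0,-0.05,0],[0,0,0],[0,0,0],[0,0,0]],"angular":[[0,0,0],[0,0,0],[0,0,0],[0,0,0],[0,0,0]],"jaw":[15,15,15,25,38]}'
python3 - <<'E'
from g import *
crop('scene',(330,230,450,330),6,'pics/h6.png')
E
python3 -m jog '{"offset":[[0,0,0],[0,0,0.3],[0,0,0.5],[0.02,-0.4,0.6],[0.02,-0.6,0.6],[0,-0.6,0.5],[0,0,0]],"angular":[[0,0,0],[0,0,0],[0,0,0],[0,0,0],[0,0,0],[0,0,0],[0,0,0]],"jaw":[40,40,40,40,40,60,60]}'
python3 - <<'E'
from g import *
crop('scene',(330,230,450,330),6,'pics/h7.png');crop('top',(100,180,220,275),6,'pics/h8.png')
E
```

```text
time: 14.4
tool_pos: [0.527, 0.162, 0.0043]
tool_rot: [-0.512, 0.512, -0.487, 0.487]
contact_force: [0.5, -0.2, -0.3]
gripper_width: 0.439
t 14.4 tcp [0.527  0.162  0.0043] jawyaw 2.89 ydir [-0.001  0.    -1.   ] j [0.16 0.13 1.94 0.   1.07 0.11] F [ 0.5 -0.2 -0.3] w 37.5
time: 15.15
tool_pos: [0.5327, 0.0799, 0.1359]
tool_rot: [0.514, -0.51, 0.485, -0.491]
contact_force: [0.7, -0.3, 1.1]
gripper_width: 0.705
t 15.15 tcp [0.5327 0.0799 0.1359] jawyaw 2.74 ydir [ 0.01  -0.001 -1.   ] j [ 0.01 -0.08  1.91 -0.    1.3  -0.04] F [ 0.7 -0.3  1.1] w 60.2
```

View pics/h7.png

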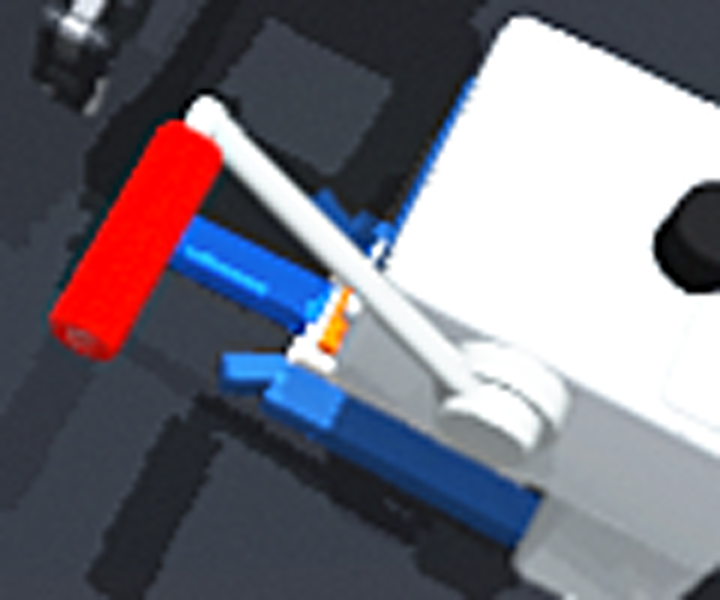

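View pics/h8.png

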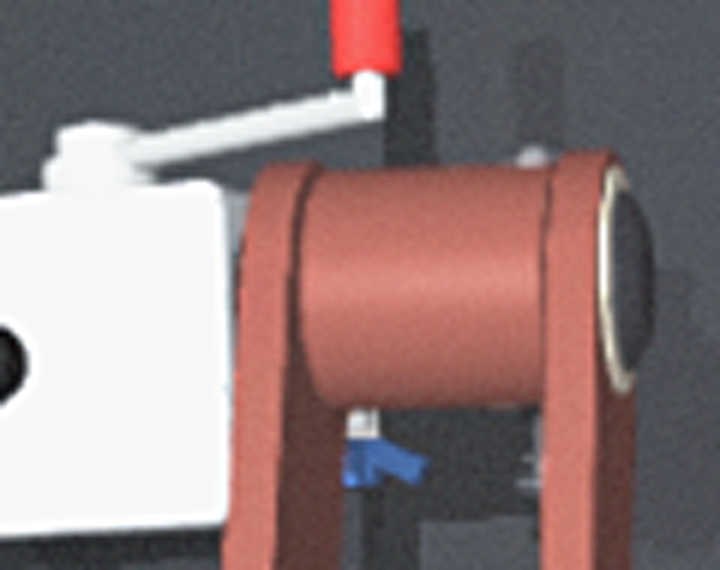

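Run:
```python
from g import *
p=loc(PR,-.119,-.146);print(p);tgt([*p,.36],np.degrees(PR[2]))
q=np.linspace(0,1.0,11);th=np.radians(35)-q;x=.020-.17*np.cos(th);z=.165+.17*np.sin(th)
W=np.array([loc(PR,a,-.146) for a in x]); W=np.c_[W,z]; print((np.diff(W,axis=0)/.05).round(3)); print((W[-1]-W[0])/.05)
```

```text
t 15.25 tcp [0.53   0.0819 0.1313] jawyaw 2.85 ydir [ 0.002  0.001 -1.   ] j [ 0.01 -0.08  1.91  0.    1.3  -0.04] F [-0.6 -0.5  0.1] w 60.0
[0.67474352 0.1473525 ]
units [2.9  1.31 4.57] yaw units -14.99
tilt units [-0.005       0.02333333  0.        ]
[[ 0.009 -0.181 -0.288]
 [ 0.008 -0.151 -0.304]
 [ 0.006 -0.12  -0.318]
 [ 0.004 -0.088 -0.328]
 [ 0.003 -0.054 -0.335]
 [ 0.001 -0.021 -0.339]
 [-0.001  0.013 -0.34 ]
 [-0.002  0.047 -0.337]
 [-0.004  0.08  -0.33 ]
 [-0.006  0.113 -0.321]]
[ 0.01828053 -0.36022757 -3.2400791 ]
```

```bash
python3 -m jog '{"offset":[[0,0,0.6],[0,0,0.8],[0,0,0.8],[0,0,0.8],[0,0,0.8],[0.2,0.1,0.77],[0.4,0.2,0],[0.5,0.2,0],[0.5,0.2,0],[0.5,0.2,0],[0.4,0.2,0],[0.3,0.1,0]],"angular":[[0,0,-0.5],[0,0,-1],[0,0,-1],[0,0,-1],[0,0,-1],[0,0,-1],[0,0,-1],[0,0,-1],[0,0,-1],[0,0,-1],[0,0,-1],[0,0,-1]],"jaw":[60,70,75,75,75,75,75,75,75,75,75,75]}'
python3 -m jog '{"offset":[[0.1,0.1,0],[0,0,0],[0,0,0],[0,0,0],[0,0,0],[0,0,0]],"angular":[[0,0,-1],[0,0,-1],[0,0,-1],[0,0,-0.5],[0,0,0],[0,0,0]],"jaw":[75,75,75,75,75,75]}'
python3 - <<'E'
from g import *
p=loc(PR,-.119,-.146);tgt([*p,.242],np.degrees(PR[2]))
crop('scene',(290,190,450,330),5,'pics/i1.png');crop('top',(100,100,220,220),5,'pics/i2.png')
E
```

```text
time: 16.45
tool_pos: [0.6697, 0.1443, 0.3554]
tool_rot: [0.144, -0.147, 0.692, -0.692]
contact_force: [1.1, -0.7, -0.5]
gripper_width: 0.879
time: 17.05
tool_pos: [0.6739, 0.148, 0.3567]
tool_rot: [0.018, -0.02, 0.707, -0.707]
contact_force: [-0.1, -0.2, -0.3]
gripper_width: 0.878
t 17.05 tcp [0.6739 0.148  0.3567] jawyaw -86.96 ydir [-0.003  0.    -1.   ] j [0.11 0.16 1.29 0.   1.69 1.63] F [-0.1 -0.2 -0.3] w 75.0
units [ 0.02 -0.01 -2.29] yaw units -0.02
tilt units [-0.         -0.02333333 -0.        ]
```

View pics/i1.png

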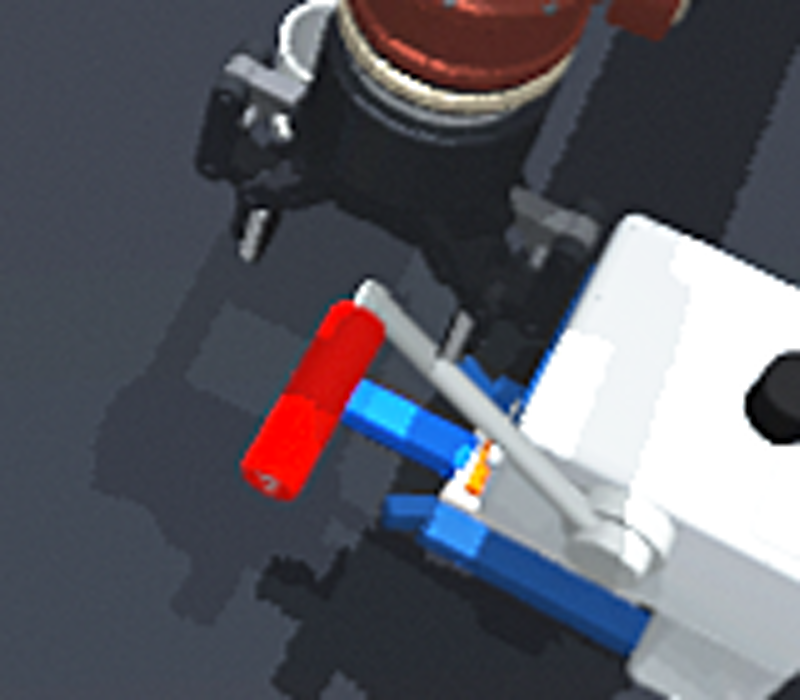

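View pics/i2.png

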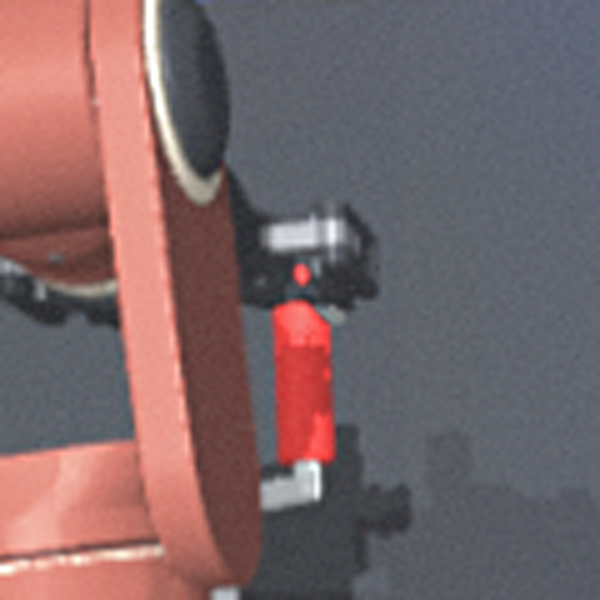

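```bash
python3 -m jog '{"offset":[[0,0,-0.4],[0,0,-0.5],[0,0,-0.5],[0,0,-0.5],[0,0,-0.3],[0,0,-0.05],[0,0,0],[0,0,0]],"angular":[[0,0,0],[0,0,0],[0,0,0],[0,0,0],[0,0,0],[0,0,0],[0,0,0],[0,0,0]],"jaw":[75,75,75,75,75,75,75,75]}'
python3 - <<'E'
from g import *
p=loc(PR,-.119,-.146);tgt([*p,.242],np.degrees(PR[2]))
crop('scene',(290,190,450,330),5,'pics/i3.png')
E
```

```text
time: 17.95
tool_pos: [0.6752, 0.1472, 0.2478]
tool_rot: [0.019, -0.017, 0.707, -0.707]
contact_force: [-0.0, 1.2, 0.1]
gripper_width: 0.882
t 17.95 tcp [0.6752 0.1472 0.2478] jawyaw -87.08 ydir [ 0.003  0.    -1.   ] j [ 0.11  0.19  1.43 -0.    1.51  1.63] F [-0.   1.2  0.1] w 75.3
units [-0.01  0.   -0.12] yaw units -0.0
tilt units [-0.00333333  0.02833333  0.        ]
```

View pics/i3.png

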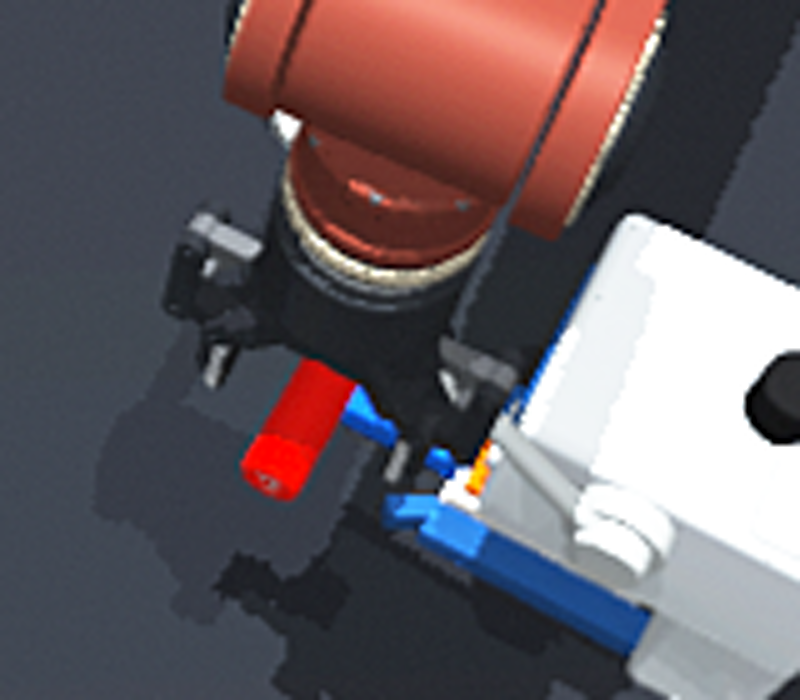

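```bash
python3 -m jog '{"offset":[[0,0,-0.1],[0,0,0],[0,0,0],[0,0,0],[0,0,0],[0,0,0],[0,0,0],[0,0,0],[0,0,0]],"angular":[[0,0,0],[0,0,0],[0,0,0],[0,0,0],[0,0,0],[0,0,0],[0,0,0],[0,0,0],[0,0,0]],"jaw":[75,60,45,35,25,18,18,18,18]}'
python3 - <<'E'
from g import *
crop('scene',(290,190,450,330),5,'pics/i4.png')
E
```

```text
time: 18.9
tool_pos: [0.6745, 0.1467, 0.2411]
tool_rot: [-0.018, 0.018, -0.707, 0.707]
contact_force: [-0.9, -2.2, 2.4]
gripper_width: 0.287
t 18.9 tcp [0.6745 0.1467 0.2411] jawyaw -87.1 ydir [ 0. -0. -1.] j [ 0.11  0.2   1.44 -0.    1.5   1.63] F [-0.9 -2.2  2.4] w 24.5
```

View pics/i4.png

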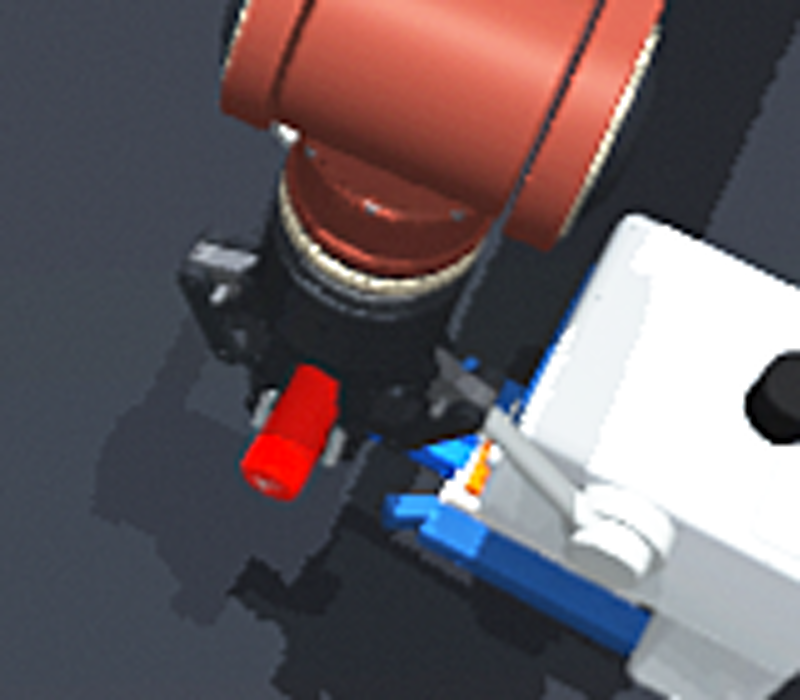

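```bash
python3 -m jog '{"offset":[[0,-0.09,-0.14],[0.01,-0.09,-0.15],[0,-0.08,-0.15],[0.01,-0.07,-0.15],[0,-0.06,-0.16],[0.01,-0.06,-0.16],[0,-0.05,-0.16],[0,-0.04,-0.17],[0,0,0]],"angular":[[0,0,0],[0,0,0],[0,0,0],[0,0,0],[0,0,0],[0,0,0],[0,0,0],[0,0,0],[0,0,0]],"jaw":[18,18,18,18,18,18,18,18,18]}'
python3 - <<'E'
from g import *
crop('scene',(290,190,450,330),5,'pics/i5.png')
E
```

```text
time: 19.85
tool_pos: [0.6757, 0.1194, 0.1773]
tool_rot: [-0.018, 0.018, -0.707, 0.707]
contact_force: [-1.5, -1.5, 5.0]
gripper_width: 0.287
t 19.85 tcp [0.6757 0.1194 0.1773] jawyaw -87.11 ydir [-0.001 -0.    -1.   ] j [ 0.07  0.23  1.51 -0.    1.4   1.59] F [-1.5 -1.5  5. ] w 24.5
```

View pics/i5.png

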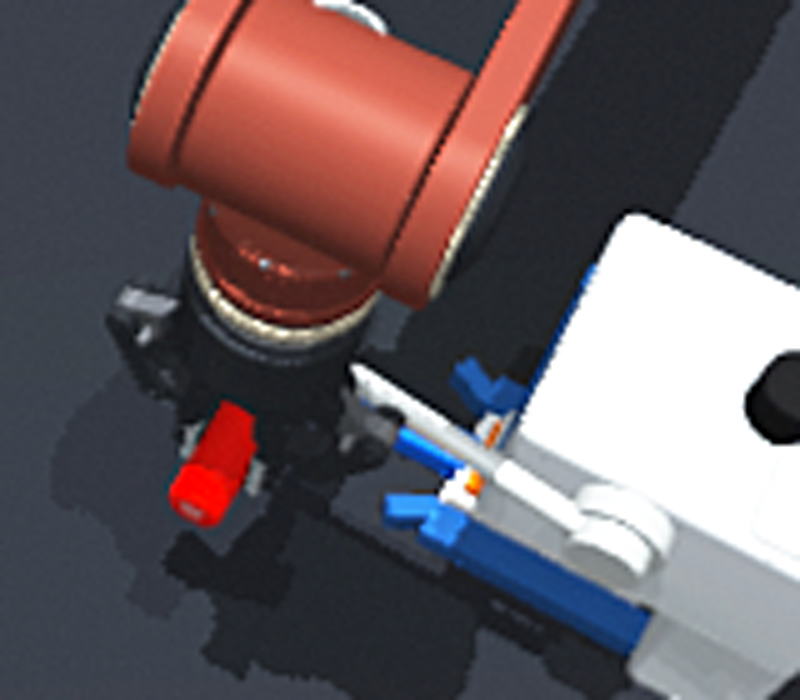

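```bash
python3 -m jog '{"offset":[[0,-0.03,-0.17],[0,-0.02,-0.17],[0,-0.01,-0.17],[0,-0.01,-0.17],[0,0.01,-0.17],[0,0.01,-0.17],[0,0.02,-0.17],[0,0.03,-0.17],[0,0,0]],"angular":[[0,0,0],[0,0,0],[0,0,0],[0,0,0],[0,0,0],[0,0,0],[0,0,0],[0,0,0],[0,0,0]],"jaw":[18,18,18,18,18,18,18,18,18]}'
python3 -c "
from g import *"
python3 -m jog '{"offset":[[0,0.04,-0.16],[0,0.04,-0.16],[-0.01,0.06,-0.16],[0,0,0],[0,0,0]],"angular":[[0,0,0],[0,0,0],[0,0,0],[0,0,0],[0,0,0]],"jaw":[18,18,18,18,18]}'
python3 - <<'E'
from g import *
crop('scene',(290,190,450,330),5,'pics/i6.png')
E
```

```text
time: 20.8
tool_pos: [0.6758, 0.1193, 0.1109]
tool_rot: [-0.018, 0.018, -0.706, 0.707]
contact_force: [-3.3, -4.1, 8.2]
gripper_width: 0.284
t 20.8 tcp [0.6758 0.1193 0.1109] jawyaw -87.09 ydir [-0.001 -0.001 -1.   ] j [ 0.07  0.29  1.56 -0.    1.3   1.59] F [-3.3 -4.1  8.2] w 24.2
time: 21.3
tool_pos: [0.6755, 0.1256, 0.0878]
tool_rot: [-0.018, 0.018, -0.706, 0.708]
contact_force: [-4.2, -5.1, 8.8]
gripper_width: 0.283
t 21.3 tcp [0.6755 0.1256 0.0878] jawyaw -87.09 ydir [-0.    -0.003 -1.   ] j [ 0.08  0.31  1.57 -0.    1.26  1.6 ] F [-4.2 -5.1  8.8] w 24.2
```

View pics/i6.png

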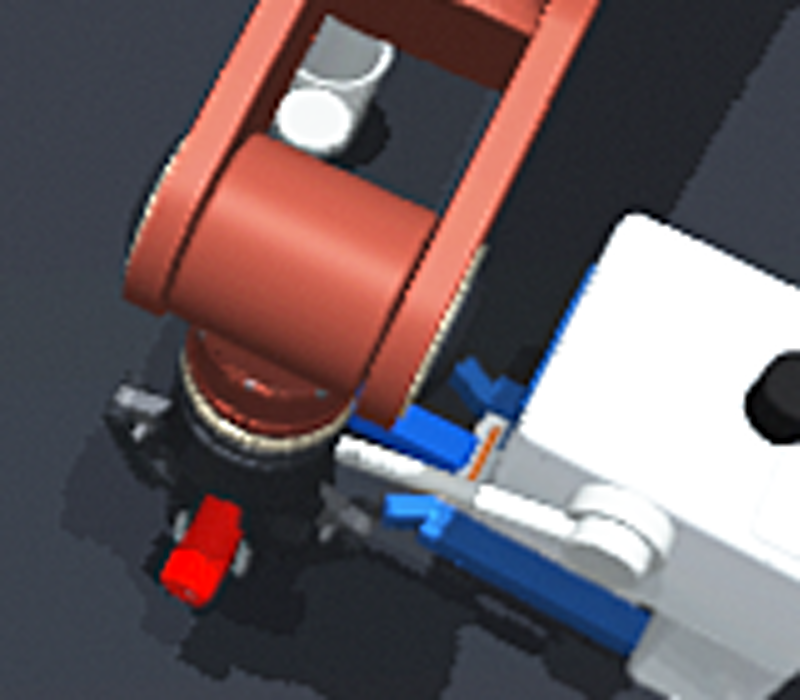

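```bash
python3 -m jog '{"offset":[[0,0.04,-0.1],[0,0.04,-0.1],[0,0.01,-0.04],[0,0,0],[0,0,0]],"angular":[[0,0,0],[0,0,0],[0,0,0],[0,0,0],[0,0,0]],"jaw":[18,18,18,18,18]}'
python3 - <<'E'
from g import *
crop('scene',(290,190,450,330),5,'pics/i7.png')
E
```

```text
time: 21.85
tool_pos: [0.6756, 0.1286, 0.0795]
tool_rot: [-0.017, 0.019, -0.705, 0.709]
contact_force: [-14.9, -11.5, 24.2]
gripper_width: 0.285
t 21.85 tcp [0.6756 0.1286 0.0795] jawyaw -87.08 ydir [-0.001 -0.006 -1.   ] j [ 0.08  0.32  1.57 -0.01  1.25  1.6 ] F [-14.9 -11.5  24.2] w 24.3
```

View pics/i7.png

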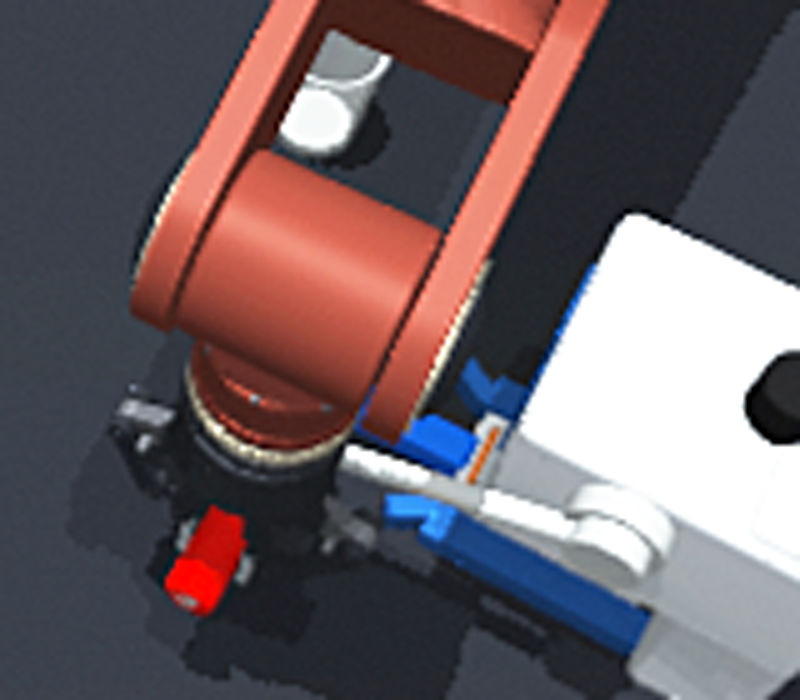

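```bash
python3 -m jog '{"offset":[[0,-0.04,0.1],[0,-0.05,0.15],[0,-0.05,0.16],[0,-0.05,0.16],[0,-0.03,0.16],[0,-0.02,0.17],[0,-0.02,0.17],[0,-0.01,0.17],[0,0,0.17],[0,0.01,0.17],[0,0.01,0.17],[0,0,0]],"angular":[[0,0,0],[0,0,0],[0,0,0],[0,0,0],[0,0,0],[0,0,0],[0,0,0],[0,0,0],[0,0,0],[0,0,0],[0,0,0],[0,0,0]],"jaw":[18,18,18,18,18,18,18,18,18,18,18,18]}'
python3 -c "
from g import *"
```

```text
time: 23.1
tool_pos: [0.6759, 0.1175, 0.1647]
tool_rot: [-0.018, 0.017, -0.706, 0.708]
contact_force: [-3.2, -6.3, 6.6]
gripper_width: 0.287
t 23.1 tcp [0.6759 0.1175 0.1647] jawyaw -87.11 ydir [ 0.001 -0.003 -1.   ] j [ 0.06  0.24  1.52 -0.    1.38  1.59] F [-3.2 -6.3  6.6] w 24.5
```

```bash
python3 -m jog '{"offset":[[0,0.02,0.17],[0,0.03,0.17],[0,0.04,0.16],[0,0.05,0.16],[0,0.06,0.16],[0,0.06,0.16],[0,0.07,0.15],[-0.01,0.08,0.15],[0,0.08,0.14],[-0.01,0.05,0.08],[0,0,0],[0,0,0]],"angular":[[0,0,0],[0,0,0],[0,0,0],[0,0,0],[0,0,0],[0,0,0],[0,0,0],[0,0,0],[0,0,0],[0,0,0],[0,0,0],[0,0,0]],"jaw":[18,18,18,18,18,18,18,18,18,18,18,18]}'
python3 - <<'E'
from g import *
crop('scene',(290,190,450,330),5,'pics/i8.png')
E
```

```text
time: 24.3
tool_pos: [0.6746, 0.1448, 0.2381]
tool_rot: [-0.018, 0.018, -0.706, 0.708]
contact_force: [-2.5, -5.2, 5.7]
gripper_width: 0.292
t 24.3 tcp [0.6746 0.1448 0.2381] jawyaw -87.12 ydir [ 0.001 -0.002 -1.   ] j [ 0.1   0.2   1.44 -0.    1.5   1.63] F [-2.5 -5.2  5.7] w 24.9
```

View pics/i8.png

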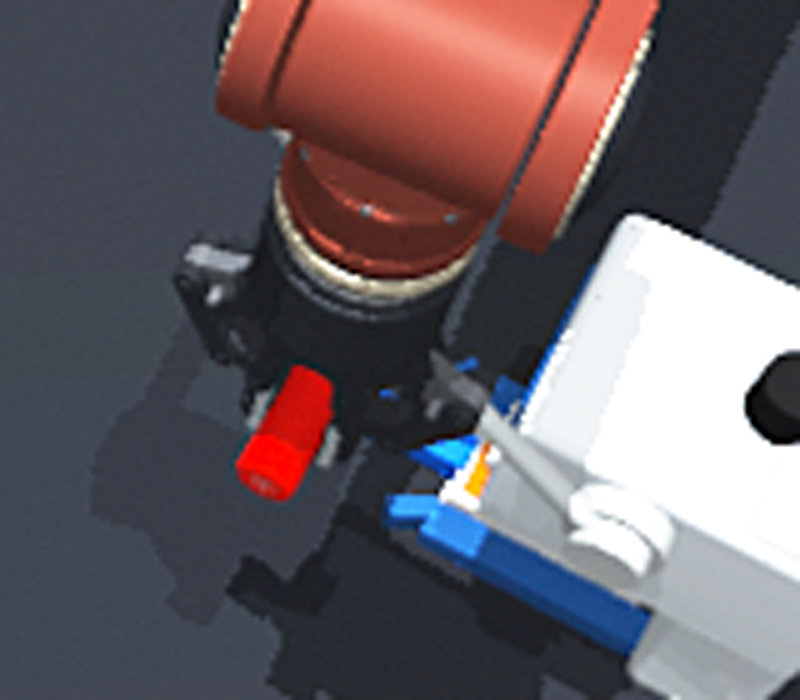

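```bash
python3 -m jog '{"offset":[[0,0.03,0.04],[0,0.02,0.03],[0,0,0.02],[0,0,0]],"angular":[[0,0,0],[0,0,0],[0,0,0],[0,0,0]],"jaw":[18,18,18,18]}'
python3 -m jog '{"offset":[[0,0,0.02],[0,0,0.02],[0,0,0]],"angular":[[0,0,0],[0,0,0],[0,0,0]],"jaw":[18,18,18]}'
```

```text
time: 24.75
tool_pos: [0.6745, 0.1468, 0.2411]
tool_rot: [-0.017, 0.018, -0.706, 0.708]
contact_force: [-1.1, -5.8, 2.6]
gripper_width: 0.287
time: 25.05
tool_pos: [0.6744, 0.1468, 0.2412]
tool_rot: [-0.017, 0.018, -0.706, 0.708]
contact_force: [2.2, -4.9, -2.9]
gripper_width: 0.29
```

```bash
python3 -m jog '{"offset":[[0,0,0],[0,0,0],[0,0,0],[0,0,0],[0,0,0],[0,0,0]],"angular":[[0,0,0],[0,0,0],[0,0,0],[0,0,0],[0,0,0],[0,0,0]],"jaw":[26,30,40,55,68,75]}'
python3 -m jog '{"offset":[[0,0,0],[0,0,0.3],[0,0,0.5],[0,0,0.6],[0,0,0.6],[0,0,0.5],[0,-0.5,0],[0,-0.8,0],[0,-0.8,0],[0,-0.8,0],[0,-0.8,0],[0,-0.5,0]],"angular":[[0,0,0],[0,0,0],[0,0,0],[0,0,0],[0,0,0],[0,0,0],[0,0,0],[0,0,0],[0,0,0],[0,0,0],[0,0,0],[0,0,0]],"jaw":[75,75,75,75,75,75,75,75,75,75,75,75]}'
python3 - <<'E'
from g import *
s=crop('scene',(330,230,450,330),6,'pics/j1.png');t=crop('top',(100,140,185,275),5,'pics/j2.png'); cv2.imwrite('pics/j3.png',s);cv2.imwrite('pics/j4.png',t)
E
```

```text
time: 25.65
tool_pos: [0.6744, 0.1488, 0.2439]
tool_rot: [0.018, -0.018, 0.707, -0.707]
contact_force: [0.1, 0.5, 0.2]
gripper_width: 0.88
time: 26.85
tool_pos: [0.6743, -0.0642, 0.3704]
tool_rot: [-0.018, 0.017, -0.707, 0.707]
contact_force: [-0.0, 0.9, 0.7]
gripper_width: 0.875
t 26.85 tcp [ 0.6743 -0.0642  0.3704] jawyaw -87.2 ydir [ 0.002 -0.001 -1.   ] j [-0.2   0.13  1.3  -0.    1.71  1.32] F [-0.   0.9  0.7] w 74.7
```

View pics/j1.png

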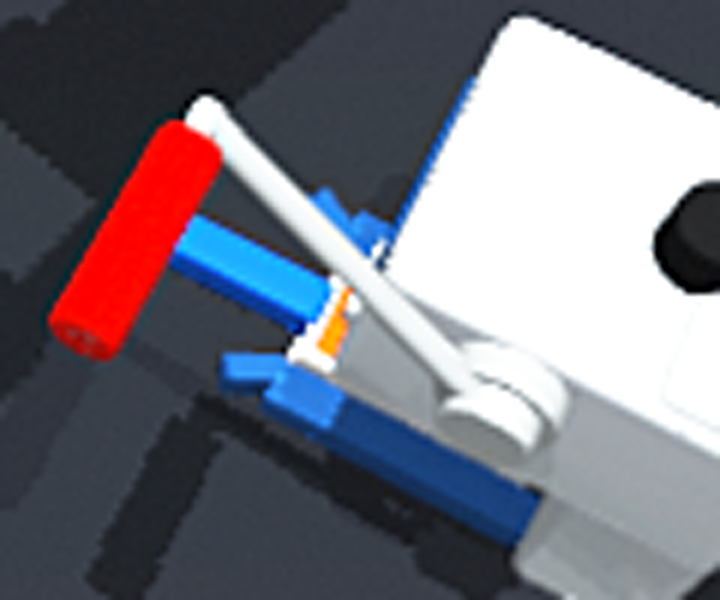

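View pics/j2.png

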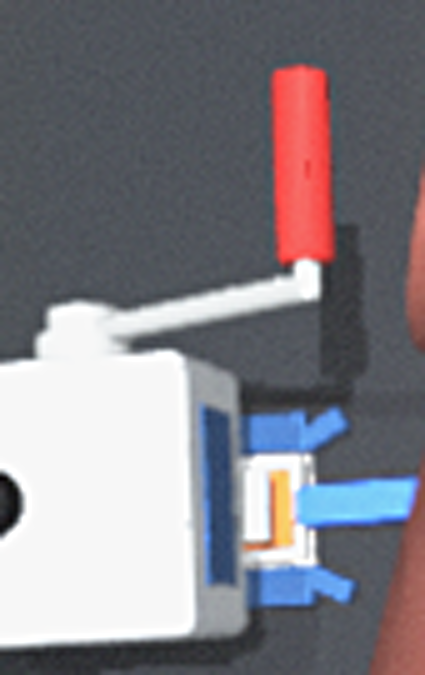

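View pics/j3.png

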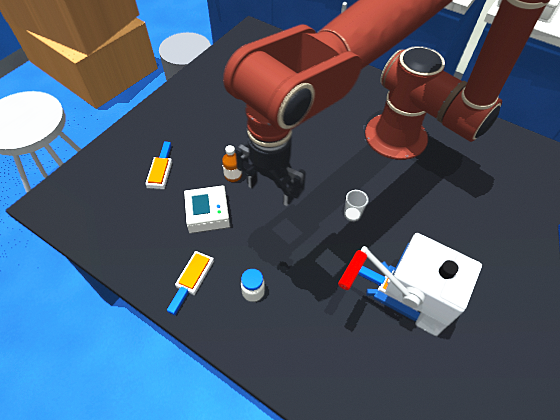

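Run:
```python
from g import *
t=cv2.imread('pics/top0.png').astype(int); u=cv2.imread('pics/j4.png').astype(int)
print('lever diff', np.abs(t-u)[150:205,100:170].mean())
L=unproj('top',[(100+314/5,140+510/5)],.02)[0]; c,s_=np.cos(PR[2]),np.sin(PR[2]); d=L[:2]-PR[:2]; print('tray end local x',c*d[0]+s_*d[1])
manip.job_done()
```

```text
t 26.95 tcp [ 0.6743 -0.0648  0.3701] jawyaw -87.34 ydir [ 0.001 -0.001 -1.   ] j [-0.21  0.13  1.3  -0.    1.71  1.32] F [-0.5 -0.3 -0.7] w 74.8
lever diff 5.068225108225108
tray end local x -0.05990845264036314
the job is handed in; nothing more can be done
```

The job is done and handed in at about 27 s. I saw no sign of a failure, but the hand-in gives no verdict.

**What I did:**
- **Cassette:** I drew it out of the reader by its tray, set it down in the mouth of the press and regripped it by the tab. I then slid it in until it met the back stop: the motion stopped and the push force rose to about 32 N. I backed off before letting go.
- **Lever:** I gripped the red handle and followed its arc down to the stop. The handle dropped 162 mm, which is about 1.0 rad. I then eased it back up at about 0.5 rad/s, still gripped, and released it once it was against its rest stop.

**Last checks:**
- **Cassette and cover:** The last pictures show the cassette square between the rails with its tab out of the mouth. The cover looks flush, judged by eye only.
- **Lever:** The handle looks back at its starting place. The pixel difference from the first picture was small, about 5 grey levels.
- **Bottle, beaker and jar:** They look unmoved by eye.
- **Robot:** It is clear of everything.

**One disagreement:** a rough single-pixel reading put the tray's outer end at press x = -60 mm. A seated cassette touching the back stop should read about -53 mm. At about 2.7 mm per pixel the reading is crude. It would put the cassette 5 mm short of the press origin, still within the 10 mm allowed at the end and the 8 mm for step 1. I trust the stop contact more.

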